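Clock the sensor housings and clamp them for screwing

ROBOT

A 6-joint arm with a two-finger parallel gripper is mounted at the origin on a cart in front of the work surface, level with it; the furniture and walls round the work are solid. World frame = base frame: x ahead of the robot, y to its left, z up, the work surface at z = 0. Lengths are in mm, angles in rad, forces in N, time in s.
With the tool pointing down it reaches from about 275 to 750 mm from the base axis. Payload 10.2 kg.
Tool frame: the origin (TCP) lies at the very end of the fingers, on their centre line; the grasp point (between the pads) lies 19 mm behind it; z points along the fingers, y is the line along which they close (so a half turn about z gives the same grasp; the last joint's range is limited). The gripper opens to 85 mm and grips with 20 to 120 N. Pads are 22 mm wide; open, the fingers measure 114 mm over their backs; the gripper's body (76 mm by 85 mm) begins 54 mm behind the grasp point. The pads swing forward as they close: fully open they stand 13 mm farther back than shut.
Start: joints at [-1.437, 0.313, 1.498, -0, 1.331, -0.223], TCP at [183.358, -491.946, 231.294] pointing down, gripper open.
Joint ranges: [-2.94, 2.94], [-0.97, 2.17], [0.19, 2.56], [-1.23, 4.37], [0.02, 3.11], [-2.88, 2.88]. Speed limits (rad/s): [2.39, 2.39, 3.01, 3.14, 3.14, 3.14].

INTERFACE

Orientations are given as a unit quaternion [w, x, y, z].
In Python, from rig import ctrl, vision gives the robot as it stands. The module is installed in compiled form; this text tells all that it offers.
- The arm moves only by the tool play_rows, never from a script. Its arguments are lists of equal length, an entry for each row: "translation": the shift along the tool's x, y, z in m, a list of three; "rotation": the turn, a rotation vector about the tool's x, y, z in rad, a list of three; "gripper": the gripper's target within -1 to 1 (shut at 1, half-way at 0, fully open at -1). A call has 1 to 10 rows; each row is the pose to reach, as a shift and turn from the pose commanded when the call began, along the tool's axes at that moment; what a row does not reach only later rows make up. A row lasts 1/8 s, in which the tool goes at most 62.5 mm and 10.7 degrees, less where a joint would pass 70% of its speed; a pose out of reach is approached as far as the arm can. A call with a gripper value outside its range is refused whole. The fingers move at their own pace and stop on an object; "force" is the grip in N (left out, the last holds). Time passes only in rows, so rows that repeat a pose let the fingers close. It gives the time, the measured TCP pose, the force, the opening and the grip force at its end, in the units of the state.
- ctrl.sense(): the state, without advancing time (a new reading comes with each control period).
- vision.capture(name): name is "scene" or "top" or "wrist"; returns a dict with "pixels" (480x640x3 uint8, red, green, blue), "vfov" (degrees; the focal length in pixels is half the picture's height over the tangent of half this angle, whatever the lens; pixels are square), "cx", "cy" (the principal point, pixels), "rvec" (rotation vector, rad) and "tvec" (3), from world to camera coordinates, as OpenCV has them; the wrist camera has in their place "mount" (4x4, takes a point from camera to tool coordinates, whose origin is the TCP and whose axes are the flange's). Camera axes: x right, y down, z forward; pixel columns grow to the right and rows downward; lengths in mm; the calibration is good to about 2 mm. A picture is of the moment at which its call begins: read the wrist's pose just before it. There is no depth.
- ctrl.finish_job(): hands the job in; it is judged then, once.
The state is a dict: "time_s": time; "joints": joint angles; "dq": joint speeds; "tau": joint torques, N m; "eef_pos": TCP position; "ee_rot": TCP orientation; "force": force on the tool from outside, world axes, zero at the start; "wrist_torque": the same for the moment, N m; "grip_width": opening from 0.0 (shut) to 1.0 (fully open); "grip_force": force on a finger pad.
Only numpy, scipy, OpenCV 4.12 (cv2) and the standard library are available. Lean on these libraries where they do the work, as an engineer would, in place of code of your own. Each camera call takes 0.05 s, during which the arm holds its last target. There are 200 camera calls.

TASK

Get this station ready for screwing: turn each round housing in its nest, pushing it round by its ears, until its cable notch faces the black mark, then swing the hold-down bar fully down so that its teeth drop into the notches, and only then turn both red latches fully over the bar. The threadlocker bottle has fallen over: stand it upright on its blue drip mat, and leave the other things on the bench where they are.

Things in the scene. Friction and masses are not known exactly. Their poses are not given: they have to be found in the camera images.
- fixture: Fixed aluminium plate, 146 (x) by 330 mm (y), top 12 mm above the bench. Origin: on the bench under the middle nest; x points to its hinge side, away from the robot, z up. Nests 0, 1, 2 lie at y = +104, 0, -104 mm, each with a fixed centring boss 24 mm across, 6 mm high, and a black line on the plate, 39 to 60 mm from the nest's centre toward +x: the mark.
- housing_0: Round aluminium cup in nest 0 (or absent), 68 mm wide, 30 high, 0.2 kg. Loose, turns on the boss (0.8 mm play, light friction), stays where left. Origin: centre of its underside, 12 mm over the bench; x points to its cable notch, a gap 16 mm wide in the wall, by the board's white connector. Three ears at 60, 180, 300 deg from the notch: 15 mm wide, 34 to 47 mm from the axis, 8 to 20 mm over its underside.
- housing_0_notch (a point): Outer foot of the cable notch of housing_0: 34 mm from the housing's axis, at the height of its underside.
- mark_0 (a point): On the plate's top, 34 mm from the centre of nest 0 toward its black mark: where that housing's notch belongs.
- housing_1: Round aluminium cup in nest 1 (or absent), 68 mm wide, 30 high, 0.2 kg. Loose, turns on the boss (0.8 mm play, light friction), stays where left. Origin: centre of its underside, 12 mm over the bench; x points to its cable notch, a gap 16 mm wide in the wall, by the board's white connector. Three ears at 60, 180, 300 deg from the notch: 15 mm wide, 34 to 47 mm from the axis, 8 to 20 mm over its underside.
- housing_1_notch (a point): Outer foot of the cable notch of housing_1: 34 mm from the housing's axis, at the height of its underside.
- mark_1 (a point): On the plate's top, 34 mm from the centre of nest 1 toward its black mark: where that housing's notch belongs.
- housing_2: Round aluminium cup in nest 2 (or absent), 68 mm wide, 30 high, 0.2 kg. Loose, turns on the boss (0.8 mm play, light friction), stays where left. Origin: centre of its underside, 12 mm over the bench; x points to its cable notch, a gap 16 mm wide in the wall, by the board's white connector. Three ears at 60, 180, 300 deg from the notch: 15 mm wide, 34 to 47 mm from the axis, 8 to 20 mm over its underside.
- housing_2_notch (a point): Outer foot of the cable notch of housing_2: 34 mm from the housing's axis, at the height of its underside.
- mark_2 (a point): On the plate's top, 34 mm from the centre of nest 2 toward its black mark: where that housing's notch belongs.
- bar (a joint): Steel hold-down bar, 296 mm long, 6 thick, hinged along the plate's +x side. 0 = closed: level over the housings' far edges, its three brass teeth (9 mm wide, 6 at the tip) 10 mm down in the notches; it closes only if every notch faces its mark. Grows as it swings up and back, 1.8 at most; starts about upright. Stiff hinge: stays where left, needs 3 to 4 N at the arms' ends.
- bar_hinge (a point): Middle of the bar's hinge line: 68 mm from the fixture's origin along its x, 47 mm above the bench. The hinge line runs along the fixture's y.
- bar_back (a point): On the bar's middle arm, 30 mm from the hinge line, on the face that looks up when the bar is closed and away from the robot when it stands up: the place to push it over and down. The three arms reach 41 mm from the hinge line and are 16 mm wide.
- latch_left (a joint): Red turn latch between two nests, pivot at x = 32, y = 52 mm of the fixture: a level lever 14 mm wide reaching 31 mm from the pivot, underside 51.5 mm above the bench. 0 = closed, pointing along the fixture's +x over the bar; 1.57 = open, pointing along its +y; range 0 to 1.7. Stays where left; about 1 N at the knob turns it.
- latch_left_knob (a point): Middle of the upright round knob on the left latch, 9 mm across, from 57 to 77 mm above the bench, 26 mm from the pivot: push it sideways to turn the latch.
- latch_left_pivot (a point): Pivot of the left latch, at the underside of the lever.
- latch_right (a joint): Red turn latch between two nests, pivot at x = 32, y = -52 mm of the fixture: a level lever 14 mm wide reaching 31 mm from the pivot, underside 51.5 mm above the bench. 0 = closed, pointing along the fixture's +x over the bar; 1.57 = open, pointing along its -y; range 0 to 1.7. Stays where left; about 1 N at the knob turns it.
- latch_right_knob (a point): Middle of the upright round knob on the right latch, 9 mm across, from 57 to 77 mm above the bench, 26 mm from the pivot: push it sideways to turn the latch.
- latch_right_pivot (a point): Pivot of the right latch, at the underside of the lever.
- bottle_centre (a point): Small red bottle of threadlocker, 25 mm across, its round body 40 mm long, then shoulders and a white nozzle (72 mm in all), 0.05 kg; it starts lying on the bench. This point: on its axis, 26 mm from its foot, 12 mm above the bench as it lies; x points along its axis from foot to nozzle. Grip the body, not the nozzle; its centre of mass is about here.
- drip_mat: Round blue drip mat for the bottle, 66 mm across, 3 mm thick, fixed on the bench. Origin: centre of its underside.
- spool: Bystander: small black spool of solder wire, 49 mm across, 36 mm high, standing to the right of the fixture. Origin: centre of its underside. The large black board fixture (fixed furniture) right of the work begins at world y = 0.11 m and is 0.11 m high there: keep the hand clear of it.
- driver_green: Bystander: green screwdriver 175 mm long lying behind the fixture. Origin: under its middle.
There are look-alikes about, which are no part of the job. Several things have the shape of the drip_mat; the one meant has the colours described above.

How it is judged:
By the outcome, as a careful person would: the job done as asked, in the order asked, and still so for the second after the job is handed in, with the robot touching nothing.
Of housing_0, housing_1, housing_2 only 2 to 3 are there at a start; the rules pass over those that are not, and their reading is None.
At some moment in a run one of bottle may be knocked a few centimetres aside while the robot is not near it.
Once in a run the grip may slacken for a moment while it holds something.
It also fails if it takes over 210 s, if anything falls off the work surface, if the arm or the gripper's body presses on something with over 40 N, if the wrist force passes 120 N, or if a joint passes its speed limit or range.

## Working session

There is one attempt and no reset: what is moved stays moved. The work goes in short steps, Python scripts to look and compute and a tool call to move; the robot and the scene stay as the last step left them, time stands still between calls to the robot, and variables do not carry over. Pictures are saved under pics/ and viewed, at most 14 in all, crops included, and the job is handed in when it is done.

Besides the shell and the picture viewer there is one more tool, called after "Call:" as name(argument=value, ...) on one line, values as JSON. play_rows: Moves the arm, as the interface text tells. Its arguments: {"type":"object","properties":{"translation":{"type":"array"},"rotation":{"type":"array"},"gripper":{"type":"array"},"force":{"type":"number"}},"required":["translation","rotation","gripper"]}

```bash
mkdir -p pics; cat > h.py <<'E'
import numpy as np, cv2
from scipy.spatial.transform import Rotation as R
from rig import ctrl, vision
def cap(n,save=None):
    s=ctrl.sense(); c=vision.capture(n)
    f=240/np.tan(np.radians(c['vfov'])/2)
    K=np.array([[f,0,c['cx']],[0,f,c['cy']],[0,0,1]])
    if 'mount' in c:
        w,x,y,z=s['ee_rot']; T=np.eye(4); T[:3,:3]=R.from_quat([x,y,z,w]).as_matrix(); T[:3,3]=s['eef_pos']
        M=np.linalg.inv(T@np.array(c['mount']))
    else:
        M=np.eye(4); M[:3,:3]=R.from_rotvec(np.ravel(c['rvec'])).as_matrix(); M[:3,3]=np.ravel(c['tvec'])
    if save:
        cv2.imwrite(f'pics/{save}.png',c['pixels'][:,:,::-1]); np.savez(f'pics/{save}.npz',K=K,M=M)
    return c['pixels'],K,M
def load(n):
    d=np.load(f'pics/{n}.npz'); return d['K'],d['M']
def ray(K,M,uv):
    d=np.linalg.inv(K)@[uv[0],uv[1],1]; Rm=M[:3,:3]; return -Rm.T@M[:3,3], Rm.T@d
def atz(K,M,uv,z):
    o,d=ray(K,M,uv); return o+d*(z-o[2])/d[2]
def proj(K,M,P):
    P=np.atleast_2d(P); q=(M[:3,:3]@P.T).T+M[:3,3]; q=q@K.T; return q[:,:2]/q[:,2:]
def tri(obs):
    A=np.zeros((3,3)); b=np.zeros(3)
    for K,M,uv in obs:
        o,d=ray(K,M,uv); d/=np.linalg.norm(d); Q=np.eye(3)-np.outer(d,d); A+=Q; b+=Q@o
    return np.linalg.solve(A,b)
def crop(src,dst,x0,y0,x1,y1,k):
    im=cv2.imread(f'pics/{src}.png')[y0:y1,x0:x1]
    cv2.imwrite(f'pics/{dst}.png',cv2.resize(im,None,fx=k,fy=k,interpolation=cv2.INTER_CUBIC))
E
python3 - <<'E'
from h import *
for n in ('scene','top','wrist'):
    p,K,M=cap(n,n+'0'); print(n,K[0,0],K[:2,2],(-M[:3,:3].T@M[:3,3]).round(0))
s=ctrl.sense(); print(s)
a=np.hstack([cv2.imread('pics/scene0.png'),cv2.imread('pics/top0.png')])
E
```

```text
scene 566.2533451373009 [326.63464742 234.83609115] [-80. 587. 527.]
top 560.3522158090027 [331.66914814 241.74045169] [ 411.  287. 1105.]
wrist 335.6332078501827 [323.07050114 238.50903773] [ 254. -466.  373.]
{'time_s': 0.15, 'joints': array([-1.43743571e+00,  3.13344970e-01,  1.49828385e+00, -6.10526088e-07,
        1.33100028e+00, -2.23416602e-01]), 'dq': array([-0.0011779 , -0.0013318 , -0.00326378,  0.00021051,  0.00162701,
        0.00080307]), 'tau': array([ 2.09649406e-03, -4.12370074e+01, -2.59796369e+01, -1.65052074e-04,
        3.26549889e-03,  1.76958736e-05]), 'eef_pos': array([ 183.3122433 , -491.74123185,  230.84650095]), 'ee_rot': array([-5.17714369e-04,  9.84130757e-01,  1.77444034e-01,  2.30306145e-05]), 'force': array([ 0.0439074 , -0.24739275, -0.15225915]), 'wrist_torque': array([-0.01307549,  0.01232774, -0.02119465]), 'grip_force': 0.0, 'grip_width': 1.0016183119961262}
```

View pics/top0.png

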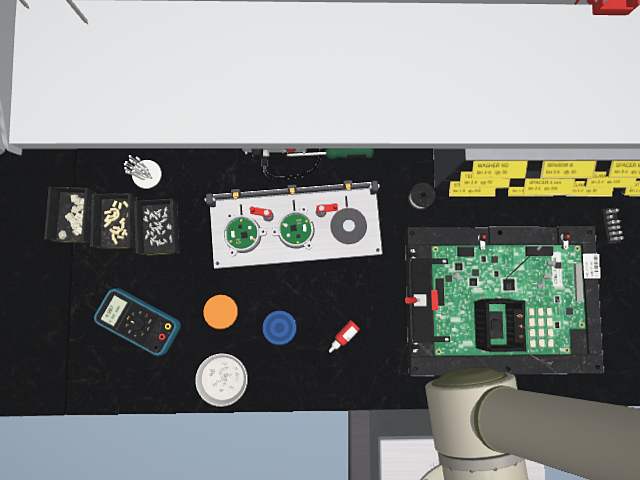

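View pics/scene0.png

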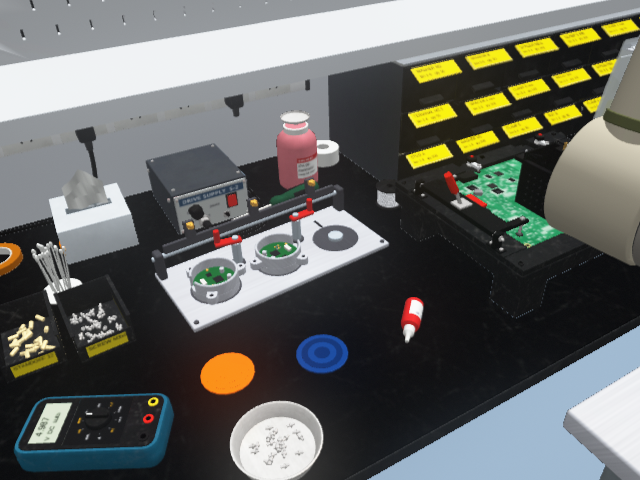

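The top view shows the fixture at about (295,228) px. Housings sit at (241,232) and (295,230), and the nest at (348,226) is empty. The latches are red at (262,212) and (327,209), and the bar is upright along row 190. The bottle lies at (345,336), with its nozzle toward the lower left. Mat-shaped things: orange disc (220,312), blue disc (279,328) and white dish (221,379). The blue one is the mat.

```bash
python3 - <<'E'
from h import *
K,M=load('top0'); Ks,Ms=load('scene0')
for n,uv,z in [('pl FL',(214,268),12),('pl FR',(381,254),12),('n0',(241,232),25),('n1',(295,230),25),('n2',(348,226),15),('mat',(279,328),3),('bott foot',(354,324),12),('nozzle',(331,350),8),('spool',(421,195),36)]:
    print(n,atz(K,M,uv,z).round(0))
print('mat tri',tri([(K,M,(279,328)),(Ks,Ms,(322,354))]).round(1))
# shelf front edge: match by row; top edge line at (9,153)-(433,143)
for uv in [(60,152),(430,144)]:
    for z in (200,300,400,500): 
        P=atz(K,M,uv,z); print(uv,z,P.round(0),proj(Ks,Ms,P).round(0))
crop('top0','t0c',200,140,390,280,4)
E
```

```text
pl FL [480. 475.  12.]
pl FR [505. 150.  12.]
n0 [548. 422.  25.]
n1 [552. 318.  25.]
n2 [560. 214.  15.]
mat [363. 350.   3.]
bott foot [369. 205.  12.]
nozzle [320. 250.   8.]
spool [618.  72.  36.]
mat tri [363.2 350.9   1.2]
(60, 152) 200 [659. 694. 200.] [[-55. 191.]]
(60, 152) 300 [631. 649. 300.] [[-45. 111.]]
(60, 152) 400 [604. 604. 400.] [[-33.  13.]]
(60, 152) 500 [577. 559. 500.] [[ -19. -106.]]
(430, 144) 200 [673.  88. 200.] [[365.  87.]]
(430, 144) 300 [644. 110. 300.] [[364.  30.]]
(430, 144) 400 [615. 132. 400.] [[363. -39.]]
(430, 144) 500 [586. 154. 500.] [[ 362. -127.]]
```

View pics/t0c.png

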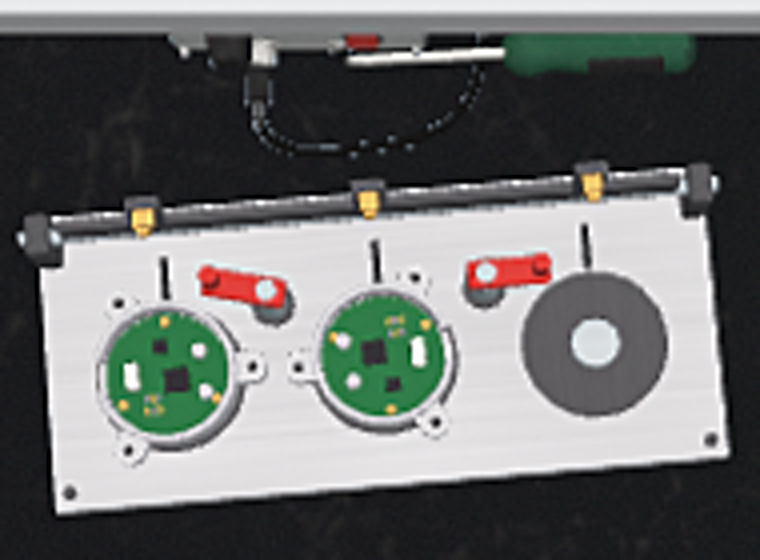

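The two housings present are 0 (notch toward +y) and 1 (notch toward −y), each about 90° off. I'll bring the wrist camera over the fixture.

Call:
play_rows(translation=[[0.037,-0.046,0],[0.074,-0.092,0],[0.111,-0.138,0],[0.148,-0.184,0],[0.185,-0.23,0],[0.222,-0.276,0],[0.259,-0.322,0],[0.296,-0.368,0],[0.333,-0.414,0],[0.37,-0.46,0]], rotation=[[0,0,0],[0,0,0],[0,0,0],[0,0,0],[0,0,0],[0,0,0],[0,0,0],[0,0,0],[0,0,0],[0,0,0]], gripper=[1,1,1,1,1,1,1,1,1,1])

```text
time_s: 1.4
eef_pos: [369.6, 70.4, 231.4]
ee_rot: [0.0, 0.984, 0.178, 0.0]
force: [1.0, -0.6, -0.6]
grip_width: 0.0
grip_force: 0.0
```

Call:
play_rows(translation=[[0.037,-0.046,0],[0.074,-0.092,0],[0.111,-0.138,0],[0.148,-0.184,0],[0.16,-0.198,0],[0.16,-0.198,0],[0.16,-0.198,0]], rotation=[[0,0,0],[0,0,0],[0,0,0],[0,0,0],[0,0,0],[0,0,0],[0,0,0]], gripper=[1,1,1,1,1,1,1])

```text
time_s: 2.28
eef_pos: [449.9, 309.0, 231.2]
ee_rot: [0.0, 0.984, 0.177, -0.0]
force: [0.1, -0.0, -0.8]
grip_width: -0.007
grip_force: 0.0
```

```bash
cat >> h.py <<'E'
def log():
    s=ctrl.sense(); 
    with open('log.txt','a') as f: f.write(' '.join(map(str,[*s['joints'],*s['eef_pos'],*s['ee_rot']]))+'\n')
    return s
E
python3 - <<'E'
from h import *
s=log(); print(s['joints'].round(3),s['eef_pos'].round(1),s['ee_rot'].round(3),s['grip_width'])
cap('wrist','w1')
cap('top','top1');cap('scene','scene1')
E
```

```text
[ 0.387  0.359  1.434 -0.     1.349  1.602] [449.9 309.  231.2] [ 0.     0.984  0.177 -0.   ] -0.006502602635428641
```

View pics/w1.png

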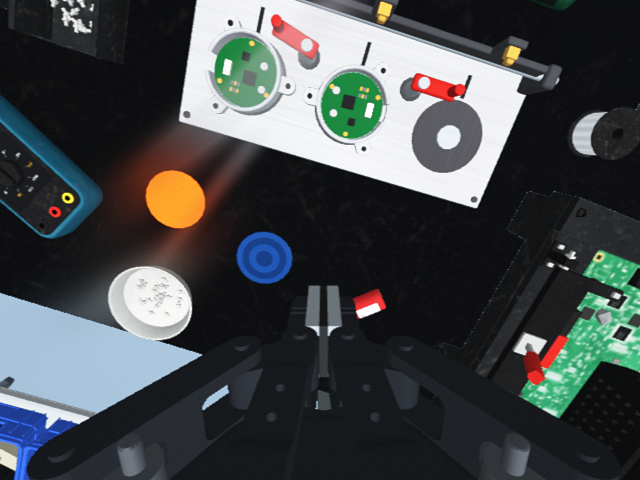

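```bash
python3 - <<'E'
from h import *
crop('w1','w1c',170,0,570,215,2)
E
```

```text
(no output)
```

View pics/w1c.png

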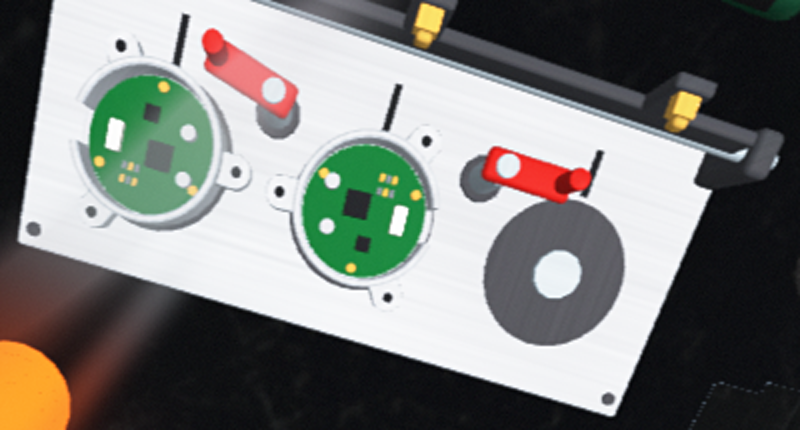

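```bash
cat > fit.py <<'E'
from h import *
from scipy.optimize import least_squares
Kt,Mt=load('top0');Kw,Mw=load('w1')
T=lambda p:(p[0]/4+200,p[1]/4+140); W=lambda p:(p[0]/2+170,p[1]/2)
obj=[(-73,165,12),(-73,-165,12),(0,-104,18),(60,104,12),(60,0,12),(60,-104,12)]
ot=[(57,515),(729,457),(595,343),(163,257),(375,240),(584,224)]
ow=[(19,242),(613,416),(557,274),(185,15),(399,85),(602,152)]
for v,(K,M,o,f) in dict(top=(Kt,Mt,ot,T),wr=(Kw,Mw,ow,W)).items():
    def res(p):
        Rz=R.from_rotvec([0,0,p[2]]).as_matrix(); P=np.array(obj)@Rz.T+[p[0],p[1],0]
        return (proj(K,M,P)-np.array([f(q) for q in o])).ravel()
    r=least_squares(res,[555,315,.07]); print(v,r.x.round(4),r.fun.round(1))
    x,y,t=r.x
    for n,ears in {'h0':{'top':[(118,303),(252,367),(130,451)],'wr':[(121,46),(236,173),(92,212)]},'h1':{'top':[(415,279),(299,368),(435,423)],'wr':[(427,142),(280,192),(388,298)]}}.items():
        E=np.array([atz(K,M,f(q),32) for q in ears[v]])[:,:2]; c=E.mean(0)
        a=np.degrees(np.arctan2(*(E-c).T[::-1])-t); cf=R.from_rotvec([0,0,-t]).as_matrix()[:2,:2]@(c-[x,y])
        print(n,'centre in fixture',cf.round(1),'radii',np.linalg.norm(E-c,axis=1).round(1),'ear angles',a.round(1))
print('ear z tri', [tri([(Kt,Mt,T(a)),(Kw,Mw,W(b))]).round(1) for a,b in [((118,303),(121,46)),((252,367),(236,173)),((435,423),(388,298))]])
print('knob tri L,R',tri([(Kt,Mt,T((208,277))),(Kw,Mw,W((213,42)))]).round(1),tri([(Kt,Mt,T((541,268))),(Kw,Mw,W((580,180)))]).round(1))
E
python3 fit.py
```

```text
top [5.569059e+02 3.165236e+02 7.430000e-02] [-0.4  3.4  0.5  4.1  0.1 -2.1  0.1 -2.  -0.1 -1.8 -0.  -1.8]
h0 centre in fixture [ -4.4 104.2] radii [41.6 40.9 41. ] ear angles [ 30.3 -90.1 151. ]
h1 centre in fixture [-4.4  0.2] radii [40.8 40.8 40.8] ear angles [ -26.6   93.3 -146.7]
wr [5.561666e+02 3.181904e+02 7.200000e-02] [-3.2  8.  -2.9  9.   1.6 -2.5  1.7 -4.3  1.4 -3.6  0.8 -3.2]
h0 centre in fixture [ -4.  103.8] radii [41.3 41.1 41. ] ear angles [ 30.3 -90.1 150.4]
h1 centre in fixture [-3.5 -0.3] radii [41.1 41.2 41.1] ear angles [ -26.3   93.7 -146.2]
ear z tri [array([578. , 442.8,  38. ]), array([546.4, 378.5,  44.6]), array([520.4, 291.7,  27.5])]
knob tri L,R [581.3 394.2  93. ] [589.4 241.9  75.2]
```

```bash
sed -i 's/P=np.array(obj)@Rz.T/O=np.array(obj,float); O[:2,0]=p[3]; P=O@Rz.T/; s/\[555,315,.07\]/[555,315,.07,-73]/; s/x,y,t=r.x/x,y,t=r.x[:3]/' fit.py; python3 fit.py
```

```text
top [ 5.529888e+02  3.162104e+02  7.830000e-02 -6.173690e+01] [-0.5 -0.1  0.2  0.1  0.2 -0.3  0.1  0.2 -0.1  0.2  0.  -0. ]
h0 centre in fixture [-1.000e-01  1.042e+02] radii [41.6 40.9 41. ] ear angles [ 30.  -90.4 150.8]
h1 centre in fixture [-0.5  0.2] radii [40.8 40.8 40.8] ear angles [ -26.9   93.1 -147. ]
wr [ 5.529234e+02  3.179293e+02  7.720000e-02 -6.049110e+01] [-1.6 -0.2  1.2  0.5  0.6  0.2  0.5  0.2 -0.   0.1 -0.6 -0.4]
h0 centre in fixture [ -0.2 103.8] radii [41.3 41.1 41. ] ear angles [ 30.  -90.4 150.1]
h1 centre in fixture [-0.3 -0.3] radii [41.1 41.2 41.1] ear angles [ -26.6   93.4 -146.5]
ear z tri [array([578. , 442.8,  38. ]), array([546.4, 378.5,  44.6]), array([520.4, 291.7,  27.5])]
knob tri L,R [581.3 394.2  93. ] [589.4 241.9  75.2]
```

```bash
cat >> h.py <<'E'
FX=np.array([553,317.0]); FT=0.078
def fw(x,y,z): # fixture->world
    c,s_=np.cos(FT),np.sin(FT); return np.array([FX[0]+c*x-s_*y, FX[1]+s_*x+c*y, z])
def rot(h,tilt=0,axis=None): # tool down, x heading h (rad); optional world-frame rotvec tilt applied after
    m=np.array([[np.cos(h),np.sin(h),0],[np.sin(h),-np.cos(h),0],[0,0,-1]]); 
    return m if axis is None else R.from_rotvec(np.array(axis)*tilt).as_matrix()@m
def cur():
    s=ctrl.sense(); w,x,y,z=s['ee_rot']; return s['eef_pos'],R.from_quat([x,y,z,w]).as_matrix()
def rows(tg,start=None):
    p0,R0=cur() if start is None else start
    t=[(R0.T@(np.array(p)-p0)/1000).round(4).tolist() for p,_ in tg]
    r=[R.from_matrix(R0.T@m).as_rotvec().round(3).tolist() for _,m in tg]
    print('T',t); print('R',r)
D=np.pi/180
def ear(nesty,a,rad,tan,z): # finger pos in world for an ear at fixture angle a
    c,s_=np.cos(a),np.sin(a); return fw(c*rad-s_*tan, nesty+s_*rad+c*tan, z)
E
python3 - <<'E'
from h import *
a0=150.4*D
q=(ear(104,a0,51,26.5,110),rot(FT+a0-np.pi/2)); q2=(ear(104,a0,51,26.5,18),q[1])
rows([q]); print('down'); rows([q2],start=q)
for k in (np.linspace(150.4,100,11)[1:],np.linspace(100,60,11)[1:]):
    st=(ear(104,(150.4 if k[0]>100 else 100)*D,51,26.5 if k[0]>100 else 18.5,18),rot(FT+(150.4 if k[0]>100 else 100)*D-np.pi/2))
    rows([(ear(104,x*D,51,18.5,18),rot(FT+x*D-np.pi/2)) for x in k],start=st)
E
```

```text
T [[0.0731, -0.0896, 0.1216]]
R [[0.0, -0.0, -0.776]]
down
T [[0.0, 0.0, 0.092]]
R [[0.0, 0.0, 0.0]]
T [[0.0126, -0.0014, 0.0], [0.0172, -0.0025, 0.0], [0.0219, -0.0031, 0.0], [0.0267, -0.0033, 0.0], [0.0315, -0.003, 0.0], [0.0362, -0.0024, 0.0], [0.0409, -0.0013, 0.0], [0.0454, 0.0001, 0.0], [0.0498, 0.002, 0.0], [0.054, 0.0042, 0.0]]
R [[0.0, 0.0, 0.088], [0.0, 0.0, 0.176], [0.0, 0.0, 0.264], [0.0, 0.0, 0.352], [0.0, 0.0, 0.44], [0.0, 0.0, 0.528], [0.0, 0.0, 0.616], [0.0, 0.0, 0.704], [0.0, 0.0, 0.792], [0.0, 0.0, 0.88]]
T [[0.0036, -0.0012, 0.0], [0.0073, -0.0021, 0.0], [0.011, -0.0027, 0.0], [0.0148, -0.0031, 0.0], [0.0186, -0.0033, 0.0], [0.0223, -0.0031, 0.0], [0.0261, -0.0027, 0.0], [0.0298, -0.0021, 0.0], [0.0335, -0.0011, 0.0], [0.0371, 0.0, 0.0]]
R [[0.0, 0.0, 0.07], [0.0, 0.0, 0.14], [0.0, 0.0, 0.209], [0.0, 0.0, 0.279], [0.0, 0.0, 0.349], [0.0, 0.0, 0.419], [0.0, 0.0, 0.489], [0.0, 0.0, 0.559], [0.0, 0.0, 0.628], [0.0, 0.0, 0.698]]
```

Call:
play_rows(translation=[[0.037,-0.045,0.03],[0.073,-0.09,0.06],[0.073,-0.09,0.09],[0.073,-0.09,0.12],[0.073,-0.09,0.122],[0.073,-0.09,0.122]], rotation=[[0,0,-0.18],[0,0,-0.36],[0,0,-0.54],[0,0,-0.72],[0,0,-0.776],[0,0,-0.776]], gripper=[1,1,1,1,1,1])

```text
time_s: 3.18
eef_pos: [487.3, 419.1, 109.3]
ee_rot: [0.0, 0.844, 0.536, -0.0]
force: [0.0, -0.4, 0.3]
grip_width: 0.0
grip_force: 0.0
```

Call:
play_rows(translation=[[0,0,0.03],[0,0,0.06],[0,0,0.08],[0,0,0.092],[0,0,0.092]], rotation=[[0,0,0],[0,0,0],[0,0,0],[0,0,0],[0,0,0]], gripper=[1,1,1,1,1])

```text
time_s: 3.8
eef_pos: [487.2, 419.5, 17.2]
ee_rot: [-0.0, 0.844, 0.536, -0.0]
force: [1.5, -0.5, 1.2]
grip_width: 0.0
grip_force: 0.0
```

```bash
python3 - <<'E'
from h import *
s=log(); print(s['force'],s['joints'].round(2)); cap('scene','s2'); crop('s2','s2c',130,180,400,340,2.9)
print(s['eef_pos'], ear(104,150.4*D,51,26.5,18))
E
```

```text
[ 1.47066091 -0.48490734  1.24670837] [0.53 0.79 1.32 0.   1.03 0.97]
[487.15416124 419.48292247  17.1697254 ] [487.46966218 418.35138921  18.        ]
```

View pics/s2c.png

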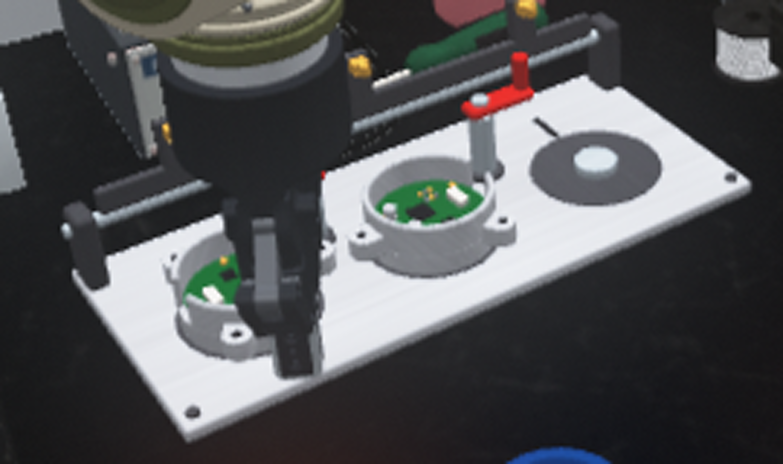

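The finger stands beside ear (237,335 in the crop) on its right side, just outside the cup, so I'll push now.

Call:
play_rows(translation=[[0.0126,-0.0014,0],[0.0172,-0.0025,0],[0.0219,-0.0031,0],[0.0267,-0.0033,0],[0.0315,-0.003,0],[0.0362,-0.0024,0],[0.0409,-0.0013,0],[0.0454,0,0],[0.0498,0.002,0],[0.054,0.0042,0]], rotation=[[0,0,0.088],[0,0,0.176],[0,0,0.264],[0,0,0.352],[0,0,0.44],[0,0,0.528],[0,0,0.616],[0,0,0.704],[0,0,0.792],[0,0,0.88]], gripper=[1,1,1,1,1,1,1,1,1,1])

```text
time_s: 5.1
eef_pos: [514.2, 467.2, 18.7]
ee_rot: [-0.0, 0.992, 0.125, 0.001]
force: [-0.9, 0.5, -0.6]
grip_width: 0.002
grip_force: 0.4
```

Call:
play_rows(translation=[[0.0036,-0.0012,0],[0.0073,-0.0021,0],[0.011,-0.0027,0],[0.0148,-0.0031,0],[0.0186,-0.0033,0],[0.0223,-0.0031,0],[0.0261,-0.0027,0],[0.0298,-0.0021,0],[0.0335,-0.0011,0],[0.0371,0,0]], rotation=[[0,0,0.07],[0,0,0.14],[0,0,0.209],[0,0,0.279],[0,0,0.349],[0,0,0.419],[0,0,0.489],[0,0,0.559],[0,0,0.628],[0,0,0.698]], gripper=[1,1,1,1,1,1,1,1,1,1])

```text
time_s: 6.35
eef_pos: [550.2, 476.5, 18.7]
ee_rot: [-0.001, 0.975, -0.222, 0.001]
force: [-0.8, 0.9, 0.5]
grip_width: 0.001
grip_force: 0.3
```

```bash
python3 - <<'E'
from h import *
s=log(); print(s['eef_pos'], ear(104,60*D,51,18.5,18),s['joints'].round(2),s['force'])
p,m=cur(); b=(p-m[:,0]*20,m); up=(b[0]+[0,0,92],m); a1=-146.6*D
q=(ear(0,a1,51,-26.5,110),rot(FT+a1-np.pi/2))
rows([b,up,q]); print('down92')
for k0,k1,t0 in ((-146.6,-100,-26.5),(-100,-60,-18.5)):
    k=np.linspace(k0,k1,11)[1:]; st=(ear(0,k0*D,51,t0,18),rot(FT+k0*D-np.pi/2))
    rows([(ear(0,x*D,51,-18.5,18),rot(FT+x*D-np.pi/2)) for x in k],start=st)
E
```

```text
[550.23755676 476.4619922   18.71415674] [550.18360856 474.67725081  18.        ] [0.55 0.96 0.97 0.   1.21 2.57] [-0.78660323  0.94792818  0.47354733]
T [[-0.02, 0.0, 0.0], [-0.0199, -0.0002, -0.092], [0.0251, 0.1762, -0.0916]]
R [[0.0, 0.0, 0.0], [0.0, 0.0, 0.0], [0.001, -0.003, -2.679]]
down92
T [[-0.0122, -0.0013, 0.0], [-0.0165, -0.0023, 0.0], [-0.0209, -0.003, 0.0], [-0.0253, -0.0032, 0.0], [-0.0297, -0.0032, 0.0], [-0.0341, -0.0027, 0.0], [-0.0384, -0.0019, 0.0], [-0.0427, -0.0008, 0.0], [-0.0468, 0.0007, 0.0], [-0.0508, 0.0025, 0.0]]
R [[0.0, 0.0, -0.081], [0.0, 0.0, -0.163], [0.0, 0.0, -0.244], [0.0, 0.0, -0.325], [0.0, 0.0, -0.407], [0.0, 0.0, -0.488], [0.0, 0.0, -0.569], [0.0, 0.0, -0.651], [0.0, 0.0, -0.732], [0.0, 0.0, -0.813]]
T [[-0.0036, -0.0012, 0.0], [-0.0073, -0.0021, 0.0], [-0.011, -0.0027, 0.0], [-0.0148, -0.0031, 0.0], [-0.0186, -0.0033, 0.0], [-0.0223, -0.0031, 0.0], [-0.0261, -0.0027, 0.0], [-0.0298, -0.0021, 0.0], [-0.0335, -0.0011, 0.0], [-0.0371, 0.0, 0.0]]
R [[0.0, 0.0, -0.07], [0.0, 0.0, -0.14], [0.0, 0.0, -0.209], [0.0, 0.0, -0.279], [0.0, 0.0, -0.349], [0.0, 0.0, -0.419], [0.0, 0.0, -0.489], [0.0, 0.0, -0.559], [0.0, 0.0, -0.628], [0.0, 0.0, -0.698]]
```

Call:
play_rows(translation=[[-0.01,0,0],[-0.02,0,0],[-0.02,0,-0.045],[-0.02,0,-0.092],[-0.01,0.03,-0.092],[0,0.06,-0.092],[0.005,0.09,-0.092],[0.015,0.12,-0.092],[0.02,0.15,-0.092],[0.025,0.176,-0.092]], rotation=[[0,0,0],[0,0,0],[0,0,0],[0,0,-0.1],[0,0,-0.28],[0,0,-0.46],[0,0,-0.64],[0,0,-0.82],[0,0,-1.0],[0,0,-1.18]], gripper=[1,1,1,1,1,1,1,1,1,1])

```text
time_s: 7.6
eef_pos: [495.5, 305.8, 109.7]
ee_rot: [-0.0, 0.932, 0.363, 0.0]
force: [0.6, -0.1, 0.3]
grip_width: -0.001
grip_force: 0.0
```

Call:
play_rows(translation=[[0,0,0],[0,0,0],[0,0,0],[0,0,0],[0,0,0],[0,0,0],[0,0,0],[0,0,0],[0,0,0],[0,0,0]], rotation=[[0,0,-0.18],[0,0,-0.36],[0,0,-0.54],[0,0,-0.72],[0,0,-0.9],[0,0,-1.08],[0,0,-1.26],[0,0,-1.44],[0,0,-1.499],[0,0,-1.499]], gripper=[1,1,1,1,1,1,1,1,1,1])

```text
time_s: 8.85
eef_pos: [496.0, 306.8, 109.6]
ee_rot: [0.0, 0.438, 0.899, 0.0]
force: [0.0, -0.5, 0.0]
grip_width: 0.002
grip_force: 0.0
```

```bash
python3 - <<'E'
from h import *
s=log(); print(s['joints'].round(2))
a1=-146.6*D
q=(ear(0,a1,51,-26.5,110),rot(FT+a1-np.pi/2)); q2=(ear(0,a1,51,-26.5,18),q[1])
rows([q,q2]); cap('top','top3')
E
```

```text
[ 0.35  0.55  1.47  0.    1.12 -0.31]
T [[-0.0005, 0.0003, -0.0004], [-0.0004, 0.0003, 0.0916]]
R [[0.0, 0.0, 0.003], [0.0, 0.0, 0.003]]
```

Call:
play_rows(translation=[[0,0,0.03],[0,0,0.06],[0,0,0.08],[0,0,0.092],[0,0,0.092]], rotation=[[0,0,0],[0,0,0],[0,0,0],[0,0,0],[0,0,0]], gripper=[1,1,1,1,1])

```text
time_s: 9.52
eef_pos: [496.2, 306.4, 17.0]
ee_rot: [-0.0, 0.439, 0.899, -0.0]
force: [0.3, -1.1, 0.6]
grip_width: -0.003
grip_force: 0.0
```

Call:
play_rows(translation=[[-0.0122,-0.0013,0],[-0.0165,-0.0023,0],[-0.0209,-0.003,0],[-0.0253,-0.0032,0],[-0.0297,-0.0032,0],[-0.0341,-0.0027,0],[-0.0384,-0.0019,0],[-0.0427,-0.0008,0],[-0.0468,0.0007,0],[-0.0508,0.0025,0]], rotation=[[0,0,-0.081],[0,0,-0.163],[0,0,-0.244],[0,0,-0.325],[0,0,-0.407],[0,0,-0.488],[0,0,-0.569],[0,0,-0.651],[0,0,-0.732],[0,0,-0.813]], gripper=[1,1,1,1,1,1,1,1,1,1])

```text
time_s: 10.78
eef_pos: [530.3, 268.0, 18.4]
ee_rot: [0.001, 0.046, 0.999, 0.0]
force: [0.3, 0.2, 0.1]
grip_width: -0.001
grip_force: 0.2
```

Call:
play_rows(translation=[[-0.0036,-0.0012,0],[-0.0073,-0.0021,0],[-0.011,-0.0027,0],[-0.0148,-0.0031,0],[-0.0186,-0.0033,0],[-0.0223,-0.0031,0],[-0.0261,-0.0027,0],[-0.0298,-0.0021,0],[-0.0335,-0.0011,0],[-0.0371,0,0]], rotation=[[0,0,-0.07],[0,0,-0.14],[0,0,-0.209],[0,0,-0.279],[0,0,-0.349],[0,0,-0.419],[0,0,-0.489],[0,0,-0.559],[0,0,-0.628],[0,0,-0.698]], gripper=[1,1,1,1,1,1,1,1,1,1])

```text
time_s: 12.02
eef_pos: [567.1, 264.3, 18.4]
ee_rot: [0.0, -0.298, 0.955, -0.0]
force: [-0.1, -1.1, 0.4]
grip_width: -0.0
grip_force: 0.3
```

Call:
play_rows(translation=[[0.01,0,0],[0.02,0,0],[0.02,0,-0.04],[0.02,0,-0.09],[0.02,0,-0.14],[0.05,0.05,-0.18],[0.05,0.11,-0.18],[0.05,0.17,-0.18],[0.05,0.22,-0.18],[0.05,0.22,-0.18]], rotation=[[0,0,0],[0,0,0],[0,0,0],[0,0,0],[0,0,0],[0,0,0],[0,0,0],[0,0,0],[0,0,0],[0,0,0]], gripper=[1,1,1,1,1,1,1,1,1,1])

```text
time_s: 13.28
eef_pos: [398.1, 419.0, 197.5]
ee_rot: [0.0, -0.299, 0.954, 0.0]
force: [0.4, -0.5, -1.1]
grip_width: 0.0
grip_force: 0.0
```

```bash
python3 - <<'E'
from h import *
s=log(); print(s['joints'].round(2),s['eef_pos'])
cap('top','top4');cap('scene','s4');cap('wrist','w4'); 
a=cv2.imread('pics/top4.png')[140:280,200:390]; b=cv2.imread('pics/s4.png')[170:320,140:400]
a=cv2.resize(a,None,fx=4,fy=4,interpolation=cv2.INTER_CUBIC); cv2.imwrite('pics/t4c.png',a)
E
```

```text
[ 0.61  0.46  1.38  0.    1.3  -1.57] [398.07952435 418.97593054 197.51270796]
```

View pics/t4c.png

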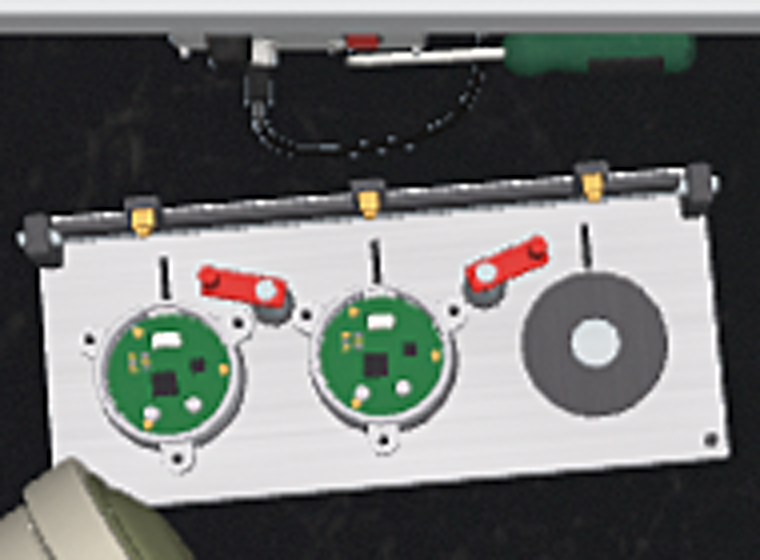

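```bash
python3 - <<'E'
from h import *
K,M=load('top4'); T=lambda p:(p[0]/4+200,p[1]/4+140)
def fx(P): P=np.atleast_2d(P)[:,:2]-FX; c,s=np.cos(FT),np.sin(FT); return P@np.array([[c,-s],[s,c]])
for n,e in (('h0',[(90,340),(238,323),(178,458)]),('h1',[(305,315),(453,311),(384,440)])):
    E=fx(np.array([atz(K,M,T(q),32) for q in e])); c=E.mean(0); print(n,c.round(1),np.degrees(np.arctan2(*(E-c).T[::-1])).round(1), 'target 60 -60 180')
print('knobs',[fx(atz(K,M,T(q),77)).round(1) for q in [(207,275),(538,245)]])
print('arm tops/teeth',[fx(atz(K,M,T(q),88)).round(1) for q in [(143,215),(369,198),(592,180)]])
K0,M0=load('top0'); Ks,Ms=load('s4')
crop('s4','s4c',150,170,370,320,3.6)
E
```

```text
h0 [ -0.3 102.4] [  62.   -58.1 -177.9] target 60 -60 180
h1 [0.2 0.5] [ 57.1 -63.  177.6] target 60 -60 180
knobs [array([[38.1, 76.6]]), array([[ 39.7, -77.3]])]
arm tops/teeth [array([[ 66.3, 102.7]]), array([[65.9, -1. ]]), array([[  66. , -104.3]])]
```

View pics/s4c.png

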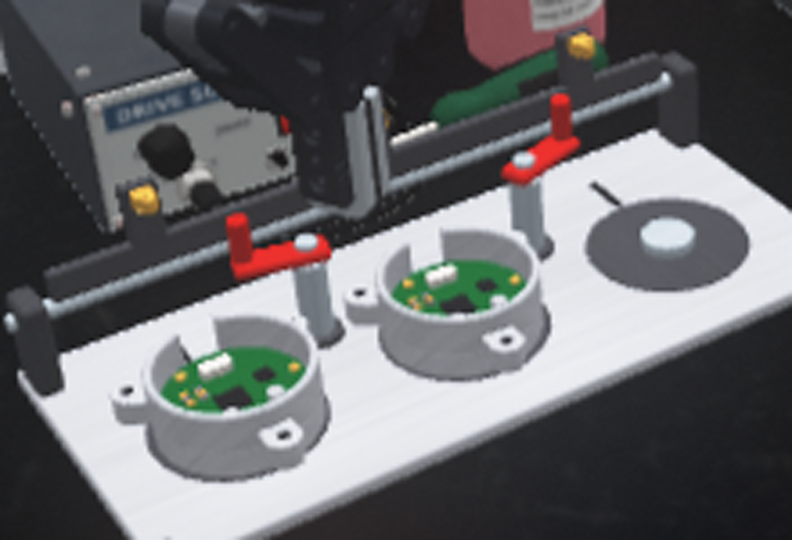

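Both notches sit within 3° of their marks, and the levers are clear of the bar's path. Next is the bar. The shelf overhangs at x≳655, so I'll lean the tool back 35° and reach behind the middle arm.

```bash
python3 - <<'E'
from h import *
phi=35*D; fy=np.array([-np.sin(FT),np.cos(FT),0]); m=rot(FT+np.pi,-phi,fy); zt=m[:,2]; print(zt,m[:,0])
app=fw(101,0,80); pre=app-100*zt
print('app',app,'pre',pre); rows([(pre,m)]); print('app'); rows([(app,m)],start=(pre,m))
def P(th,dz=0):
    c,s=np.cos(th*D),np.sin(th*D); return (fw(68-30*c+3*s+9,0,47+30*s+3*c+6.3+dz),m)
w=[P(t) for t in (100,93,86,79,72,65,58,51,44,37)]; rows(w,start=(app,m))
print(); rows([P(t) for t in (30,23,16,10,5,0)]+[P(0,-1.5)],start=w[-1])
K,M=load('top0'); print([atz(K,M,(265,152),z).round(0) for z in (0,50,100)], [atz(K,M,(320,155),z).round(0) for z in (0,10)])
E
```

```text
[ 0.5718325   0.04469361 -0.81915204] [-0.81666145 -0.06382909 -0.57357644]
app [653.69291374 324.87001414  80.        ] pre [596.50966361 320.40065309 161.91520443]
T [[-0.1069, -0.1899, 0.0355]]
R [[0.16, -0.597, 0.508]]
app
T [[-0.0, 0.0, 0.1]]
R [[0.0, 0.0, 0.0]]
T [[0.0116, 0.0, -0.011], [0.0141, -0.0, -0.0137], [0.017, 0.0, -0.0161], [0.02, -0.0, -0.0181], [0.0233, -0.0, -0.0197], [0.0268, 0.0, -0.0209], [0.0304, -0.0, -0.0217], [0.0341, -0.0, -0.022], [0.0378, -0.0, -0.0219], [0.0414, 0.0, -0.0214]]
R [[0.0, 0.0, 0.0], [0.0, 0.0, 0.0], [0.0, 0.0, 0.0], [0.0, 0.0, 0.0], [0.0, 0.0, 0.0], [0.0, 0.0, 0.0], [0.0, 0.0, 0.0], [0.0, 0.0, 0.0], [0.0, 0.0, 0.0], [0.0, 0.0, 0.0]]

T [[0.0035, -0.0, 0.001], [0.0069, -0.0, 0.0024], [0.0101, -0.0, 0.0043], [0.0127, -0.0, 0.0061], [0.0146, -0.0, 0.0079], [0.0164, -0.0, 0.0098], [0.0173, -0.0, 0.011]]
R [[0.0, 0.0, 0.0], [0.0, 0.0, 0.0], [0.0, 0.0, 0.0], [0.0, 0.0, 0.0], [0.0, 0.0, 0.0], [0.0, 0.0, 0.0], [0.0, 0.0, 0.0]]
[array([713., 379.,   0.]), array([700., 374.,  50.]), array([686., 370., 100.])] [array([707., 268.,   0.]), array([705., 268.,  10.])]
```

Call:
play_rows(translation=[[-0.018,-0.032,-0.01],[-0.036,-0.064,-0.01],[-0.054,-0.096,0],[-0.072,-0.128,0.01],[-0.09,-0.16,0.02],[-0.107,-0.19,0.0355],[-0.107,-0.19,0.0355]], rotation=[[0.03,-0.1,0.085],[0.053,-0.2,0.17],[0.08,-0.3,0.255],[0.107,-0.4,0.34],[0.134,-0.5,0.425],[0.16,-0.597,0.508],[0.16,-0.597,0.508]], gripper=[1,1,1,1,1,1,1])

```text
time_s: 14.3
eef_pos: [596.8, 318.8, 159.7]
ee_rot: [0.299, -0.036, 0.954, 0.011]
force: [-0.5, 0.0, 0.5]
grip_width: -0.004
grip_force: 0.0
```

```bash
python3 - <<'E'
from h import *
s=log(); print(s['joints'].round(2),s['eef_pos'],s['force'])
phi=35*D; fy=np.array([-np.sin(FT),np.cos(FT),0]); m=rot(FT+np.pi,-phi,fy); rows([(fw(101,0,80),m)])
E
```

```text
[ 0.38  0.48  1.58 -0.36  0.52 -1.  ] [596.75234883 318.75054795 159.67950941] [-0.51576616  0.01007512  0.51292112]
T [[-0.0015, 0.0019, 0.0981]]
R [[-0.003, -0.004, -0.001]]
```

Call:
play_rows(translation=[[0,0,0.03],[0,0.001,0.06],[-0.001,0.002,0.085],[-0.0015,0.002,0.098],[-0.0015,0.002,0.098],[-0.0015,0.002,0.098]], rotation=[[0,0,0],[0,0,0],[0,0,0],[0,0,0],[0,0,0],[0,0,0]], gripper=[1,1,1,1,1,1])

```text
time_s: 15.05
eef_pos: [653.7, 328.1, 83.7]
ee_rot: [0.301, -0.038, 0.953, 0.012]
force: [-0.3, -0.7, -0.5]
grip_width: -0.0
grip_force: 0.0
```

```bash
python3 - <<'E'
from h import *
s=log(); print(s['joints'].round(2),s['eef_pos'],s['force'],fw(101,0,80)); cap('scene','s5'); crop('s5','s5c',170,150,390,300,3.6)
E
```

```text
[ 0.36  0.68  1.47 -0.4   0.43 -0.97] [653.72436597 328.05146347  83.67275793] [-0.29645164 -0.72993741 -0.54099859] [653.69291374 324.87001414  80.        ]
```

View pics/s5c.png

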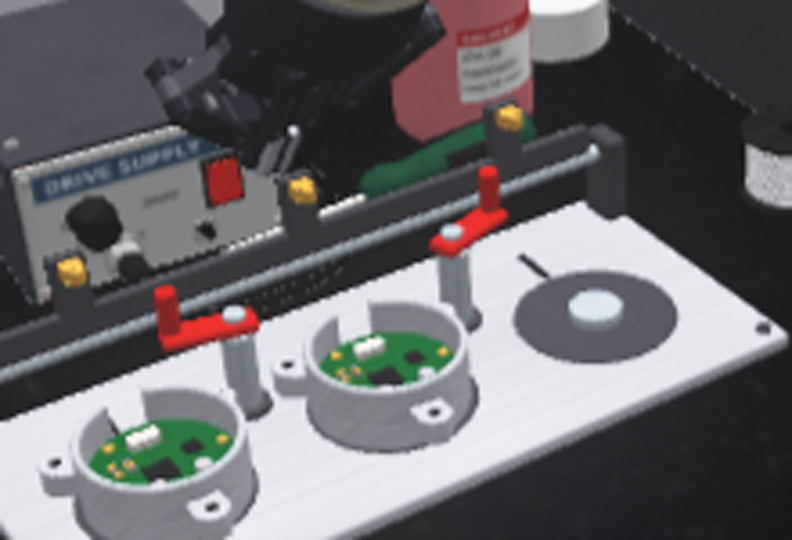

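The fingertip is behind the middle arm, whose brass tooth is at (300,190) in the crop, with a small gap. I'll sweep it over.

```bash
python3 - <<'E'
from h import *
p,m=cur()
def P(th,dz=0):
    c,s=np.cos(th*D),np.sin(th*D); return (fw(68-30*c+3*s+9,0,47+30*s+3*c+6.3+dz),m)
w=[P(t) for t in (100,93,86,79,72,65,58,51,44,37)]; rows(w)
E
```

```text
T [[0.0139, -0.0032, -0.0081], [0.0164, -0.0032, -0.0108], [0.0192, -0.0032, -0.0132], [0.0223, -0.0032, -0.0152], [0.0256, -0.0032, -0.0169], [0.0291, -0.0032, -0.0181], [0.0327, -0.0032, -0.0189], [0.0364, -0.0032, -0.0192], [0.04, -0.0032, -0.0191], [0.0437, -0.0032, -0.0186]]
R [[0.0, 0.0, 0.0], [0.0, 0.0, 0.0], [0.0, 0.0, 0.0], [0.0, 0.0, 0.0], [0.0, 0.0, 0.0], [0.0, 0.0, 0.0], [0.0, 0.0, 0.0], [0.0, 0.0, 0.0], [0.0, 0.0, 0.0], [0.0, 0.0, 0.0]]
```

Call:
play_rows(translation=[[0.014,-0.003,-0.008],[0.0165,-0.003,-0.011],[0.019,-0.003,-0.013],[0.0223,-0.003,-0.015],[0.0256,-0.003,-0.017],[0.029,-0.003,-0.018],[0.0327,-0.003,-0.019],[0.0364,-0.003,-0.019],[0.04,-0.003,-0.019],[0.0437,-0.003,-0.0186]], rotation=[[0,0,0],[0,0,0],[0,0,0],[0,0,0],[0,0,0],[0,0,0],[0,0,0],[0,0,0],[0,0,0],[0,0,0]], gripper=[1,1,1,1,1,1,1,1,1,1])

```text
time_s: 16.35
eef_pos: [607.6, 321.3, 72.5]
ee_rot: [0.301, -0.037, 0.953, 0.012]
force: [3.3, 0.3, 1.5]
grip_width: 0.0
grip_force: 1.5
```

```bash
python3 - <<'E'
from h import *
s=log(); print(s['eef_pos'],s['force'])
p,m=cur()
def P(th,dz=0):
    c,s=np.cos(th*D),np.sin(th*D); return (fw(68-30*c+3*s+9,0,47+30*s+3*c+6.3+dz),m)
print(P(37)[0]); rows([P(t) for t in (30,23,16,10,5,0)]+[P(0,-1.5)])
E
```

```text
[607.59173153 321.27507316  72.53665453] [3.30577678 0.33649483 1.45147089]
[607.67962165 321.27368103  73.75035722]
T [[0.0028, -0.0, 0.0001], [0.0062, -0.0, 0.0015], [0.0094, -0.0, 0.0033], [0.0119, -0.0, 0.0052], [0.0139, -0.0, 0.0069], [0.0157, -0.0, 0.0088], [0.0165, -0.0, 0.0101]]
R [[0.0, 0.0, 0.0], [0.0, 0.0, 0.0], [0.0, 0.0, 0.0], [0.0, 0.0, 0.0], [0.0, 0.0, 0.0], [0.0, 0.0, 0.0], [0.0, 0.0, 0.0]]
```

Call:
play_rows(translation=[[0.003,0,0.0005],[0.0065,0,0.002],[0.0098,0,0.004],[0.0123,0,0.0058],[0.0143,0,0.0075],[0.016,0,0.0095],[0.0165,0,0.0102],[0.0165,0,0.0102]], rotation=[[0,0,0],[0,0,0],[0,0,0],[0,0,0],[0,0,0],[0,0,0],[0,0,0],[0,0,0]], gripper=[1,1,1,1,1,1,1,1])

```text
time_s: 17.35
eef_pos: [599.7, 320.7, 54.5]
ee_rot: [0.3, -0.038, 0.953, 0.012]
force: [-3.3, 0.7, 3.5]
grip_width: -0.0
grip_force: 1.6
```

```bash
python3 - <<'E'
from h import *
s=log(); print(s['eef_pos'],s['force'])
cap('scene','s6'); crop('s6','s6c',170,150,390,300,3.6)
E
```

```text
[599.73053129 320.68368752  54.52329299] [-3.2647218   0.73756858  3.49418334]
```

View pics/s6c.png

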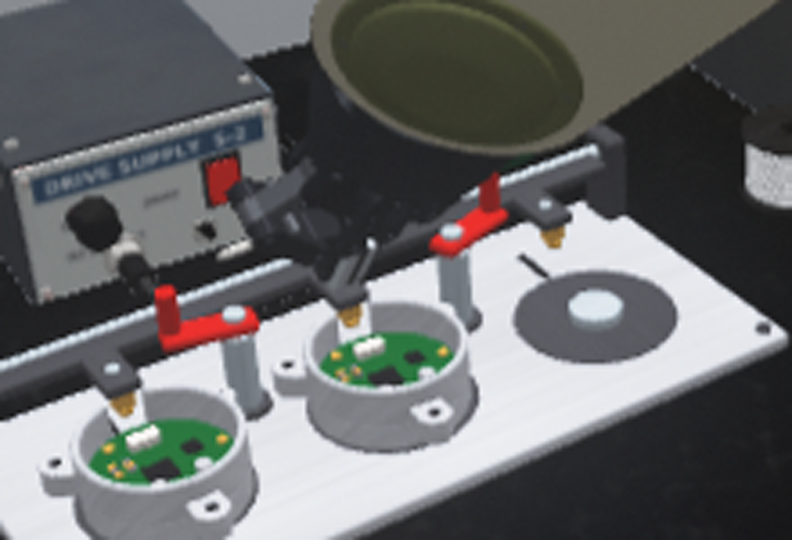

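The teeth hang just over the notches, so the bar is not fully down yet. I'll press a little further while watching the force.

Call:
play_rows(translation=[[0.0006,0,0.0008],[0.0012,0,0.0016],[0.0017,0,0.0025],[0.0023,0,0.0033],[0.0023,0,0.0033]], rotation=[[0,0,0],[0,0,0],[0,0,0],[0,0,0],[0,0,0]], gripper=[1,1,1,1,1])

```text
time_s: 18.02
eef_pos: [601.1, 321.2, 54.0]
ee_rot: [0.303, -0.038, 0.952, 0.012]
force: [-14.5, -5.5, 25.0]
grip_width: -0.001
grip_force: 12.7
```

```bash
python3 - <<'E'
from h import *
s=log(); print(s['eef_pos'],s['force'])
cap('scene','s7'); cap('top','top7')
E
```

```text
[601.09058626 321.19828824  54.01988962] [-14.50573659  -5.47103709  24.95313701]
```

```bash
python3 - <<'E'
from h import *
K,M=load('s6')
C=lambda p:((p-np.array([170,150]))*3.6).round(0)
for n in (104,0,-104):
  for x in (31,34,37): print(n,x,[C(proj(K,M,fw(x,n,z))).tolist() for z in (32,44,50)])
for th in (0,5,10,15):
  c,s=np.cos(th*D),np.sin(th*D); d=np.array([-c,s]);nn=np.array([s,c])
  pts=[np.array([68,47])+41*d+3*nn, np.array([68,47])+34*d-15*nn]
  print(th,[C(proj(K,M,fw(p[0],-104,p[1]))).tolist() for p in pts])
crop('s7','s7c',190,200,330,290,5.7)
E
```

```text
104 31 [[[129.0, 415.0]], [[124.0, 391.0]], [[122.0, 379.0]]]
104 34 [[[126.0, 412.0]], [[121.0, 388.0]], [[119.0, 376.0]]]
104 37 [[[122.0, 408.0]], [[118.0, 384.0]], [[116.0, 372.0]]]
0 31 [[[354.0, 327.0]], [[352.0, 303.0]], [[351.0, 292.0]]]
0 34 [[[351.0, 323.0]], [[348.0, 300.0]], [[347.0, 288.0]]]
0 37 [[[347.0, 320.0]], [[345.0, 297.0]], [[344.0, 285.0]]]
-104 31 [[[556.0, 247.0]], [[555.0, 224.0]], [[555.0, 213.0]]]
-104 34 [[[552.0, 244.0]], [[552.0, 222.0]], [[551.0, 210.0]]]
-104 37 [[[549.0, 241.0]], [[548.0, 219.0]], [[547.0, 207.0]]]
0 [[[560.0, 217.0]], [[552.0, 244.0]]]
5 [[[559.0, 210.0]], [[554.0, 240.0]]]
10 [[[558.0, 202.0]], [[555.0, 235.0]]]
15 [[[557.0, 194.0]], [[555.0, 229.0]]]
```

View pics/s7c.png

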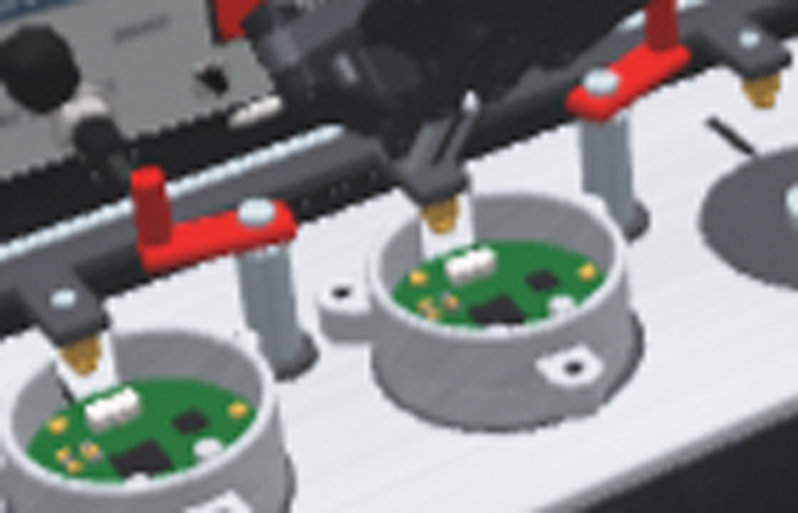

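In the crops, the nest‑2 tooth tip falls on the predicted pixel for a fully closed bar and both teeth sit inside the notches. I'll retreat and work out the latch paths, keeping the same tilt.

Call:
play_rows(translation=[[-0.001,0,-0.005],[-0.001,0,-0.02],[-0.001,0,-0.05],[-0.001,0,-0.09],[-0.001,0,-0.1],[-0.001,0,-0.1]], rotation=[[0,0,0],[0,0,0],[0,0,0],[0,0,0],[0,0,0],[0,0,0]], gripper=[1,1,1,1,1,1])

```text
time_s: 18.88
eef_pos: [543.6, 316.2, 133.2]
ee_rot: [0.301, -0.037, 0.953, 0.012]
force: [0.5, 0.4, 0.0]
grip_width: 0.001
grip_force: 0.0
```

```bash
python3 - <<'E'
from h import *
s=log(); print(s['eef_pos'],s['force'],s['joints'].round(2))
phi=35*D; fy=np.array([-np.sin(FT),np.cos(FT),0]); m=rot(FT+np.pi,-phi,fy)
g=lambda x,y,z=67:(fw(x,y,z),m)
print('to start L'); rows([g(10,76,110),g(10,76)])
print('push'); rows([g(20,76),g(25,76),g(30,76),g(34,76),g(38.5,76),g(28,76),g(28,93),g(58,93)],start=g(10,76))
print('push -y'); rows([g(58,y) for y in (86,82,78,75,72.5,70.5,70.5,82)]+[g(35,88,105),g(10,88,140)],start=g(58,93))
E
```

```text
[543.55129183 316.20457194 133.24605296] [0.51854244 0.44698927 0.03517677] [ 0.42  0.43  1.75 -0.48  0.43 -0.84]
to start L
T [[-0.0026, 0.076, 0.0303], [0.022, 0.076, 0.0655]]
R [[0.001, 0.001, 0.0], [0.001, 0.001, 0.0]]
push
T [[-0.0082, 0.0, 0.0057], [-0.0123, 0.0, 0.0086], [-0.0164, 0.0, 0.0115], [-0.0197, -0.0, 0.0138], [-0.0233, 0.0, 0.0163], [-0.0147, 0.0, 0.0103], [-0.0147, 0.017, 0.0103], [-0.0393, 0.017, 0.0275]]
R [[0.0, 0.0, 0.0], [0.0, 0.0, 0.0], [0.0, 0.0, 0.0], [0.0, 0.0, 0.0], [0.0, 0.0, 0.0], [0.0, 0.0, 0.0], [0.0, 0.0, 0.0], [0.0, 0.0, 0.0]]
push -y
T [[-0.0, -0.007, 0.0], [0.0, -0.011, -0.0], [-0.0, -0.015, 0.0], [-0.0, -0.018, 0.0], [-0.0, -0.0205, 0.0], [0.0, -0.0225, -0.0], [0.0, -0.0225, -0.0], [0.0, -0.011, -0.0], [-0.003, -0.005, -0.0443], [-0.0026, -0.005, -0.0873]]
R [[0.0, 0.0, 0.0], [0.0, 0.0, 0.0], [0.0, 0.0, 0.0], [0.0, 0.0, 0.0], [0.0, 0.0, 0.0], [0.0, 0.0, 0.0], [0.0, 0.0, 0.0], [0.0, 0.0, 0.0], [0.0, 0.0, 0.0], [0.0, 0.0, 0.0]]
```

Call:
play_rows(translation=[[-0.001,0.038,0.015],[-0.0026,0.076,0.03],[0.01,0.076,0.048],[0.022,0.076,0.0655],[0.022,0.076,0.0655],[0.022,0.076,0.0655]], rotation=[[0,0,0],[0,0,0],[0,0,0],[0,0,0],[0,0,0],[0,0,0]], gripper=[1,1,1,1,1,1])

```text
time_s: 19.62
eef_pos: [557.6, 393.5, 67.1]
ee_rot: [0.301, -0.037, 0.953, 0.012]
force: [-0.5, 0.0, 0.7]
grip_width: 0.001
grip_force: 0.0
```

Call:
play_rows(translation=[[-0.008,0,0.0057],[-0.0123,0,0.0086],[-0.0164,0,0.0115],[-0.0197,0,0.0138],[-0.0233,0,0.0163],[-0.0233,0,0.0163],[-0.0147,0,0.0103],[-0.0147,0.017,0.0103],[-0.0393,0.017,0.0275],[-0.0393,0.017,0.0275]], rotation=[[0,0,0],[0,0,0],[0,0,0],[0,0,0],[0,0,0],[0,0,0],[0,0,0],[0,0,0],[0,0,0],[0,0,0]], gripper=[1,1,1,1,1,1,1,1,1,1])

```text
time_s: 20.88
eef_pos: [604.6, 415.2, 67.3]
ee_rot: [0.301, -0.037, 0.953, 0.012]
force: [-0.1, -0.0, -0.5]
grip_width: 0.005
grip_force: 0.0
```

```bash
python3 - <<'E'
from h import *
s=log(); print(s['eef_pos'],s['force'],fw(58,93,67))
cap('scene','s8'); crop('s8','s8c',170,150,390,300,3.6)
E
```

```text
[604.5818229  415.16813251  67.29356174] [-0.12658207 -0.00922736 -0.47603375] [603.57700675 414.23665146  67.        ]
```

View pics/s8c.png

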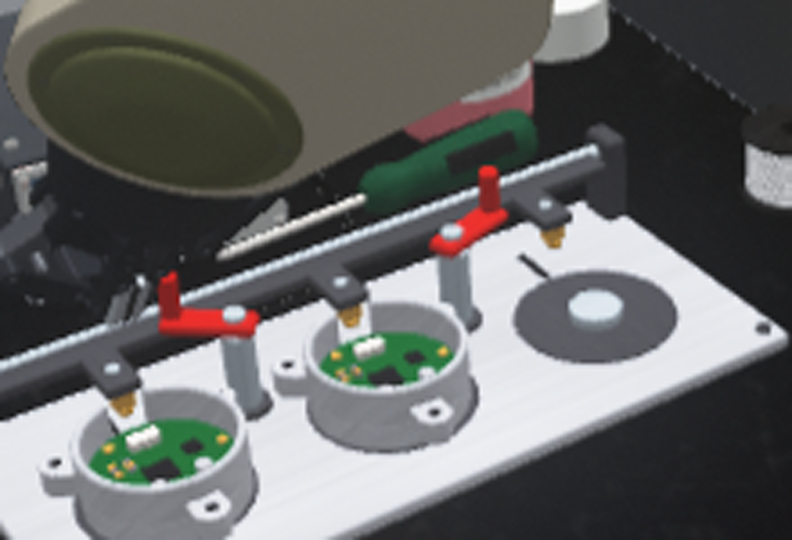

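```bash
python3 - <<'E'
from h import *
K,M=load('s8')
best=min((np.hypot(*(proj(K,M,fw(32+26*np.cos(a),52+26*np.sin(a),77))[0]-[170+168/3.6,150+275/3.6])),a) for a in np.linspace(0,1.7,86)); a=best[1]
print(best,32+26*np.cos(a),52+26*np.sin(a))
p,m=cur(); d=p[:2]-FX; print('tcp fix', d@[np.cos(FT),np.sin(FT)], d@[-np.sin(FT),np.cos(FT)])
g=lambda x,y,z=67:(fw(x,y,z),m)
rows([g(26,93),g(26,78),g(35,78),g(40,78),g(44,77),g(48,76),g(51,76),g(42,76),g(38,93),g(62,93)])
E
```

```text
(np.float64(0.06534350065856678), np.float64(0.84)) 49.35403347187401 71.36072111924234
tcp fix 58.040952926172956 93.70689589369817
T [[0.0262, -0.0007, -0.0185], [0.0262, -0.0157, -0.0185], [0.0188, -0.0157, -0.0133], [0.0147, -0.0157, -0.0105], [0.0114, -0.0167, -0.0082], [0.0082, -0.0177, -0.0059], [0.0057, -0.0177, -0.0042], [0.0131, -0.0177, -0.0093], [0.0163, -0.0007, -0.0116], [-0.0033, -0.0007, 0.0022]]
R [[0.0, 0.0, 0.0], [0.0, 0.0, 0.0], [0.0, 0.0, 0.0], [0.0, 0.0, 0.0], [0.0, 0.0, 0.0], [0.0, 0.0, 0.0], [0.0, 0.0, 0.0], [0.0, 0.0, 0.0], [0.0, 0.0, 0.0], [0.0, 0.0, 0.0]]
```

The left latch is at 0.84 rad, about as planned. Next I'll push it toward −y.

Call:
play_rows(translation=[[0,-0.007,0],[0,-0.011,0],[0,-0.014,0],[0,-0.017,0],[0,-0.0195,0],[0,-0.022,0],[0,-0.0235,0],[0,-0.024,0]], rotation=[[0,0,0],[0,0,0],[0,0,0],[0,0,0],[0,0,0],[0,0,0],[0,0,0],[0,0,0]], gripper=[1,1,1,1,1,1,1,1])

```text
time_s: 21.92
eef_pos: [605.5, 390.6, 67.0]
ee_rot: [0.301, -0.038, 0.953, 0.012]
force: [0.1, 3.6, -0.0]
grip_width: -0.0
grip_force: 1.7
```

```bash
cat >> h.py <<'E'
def fixp(p): d=np.array(p)[:2]-FX; return np.array([d@[np.cos(FT),np.sin(FT)], d@[-np.sin(FT),np.cos(FT)]]).round(1)
def redblob(img,a,b): # right image-code: top of red knob region pixel near predicted knob for best angle; returns angle by mask overlap
    pass
E
python3 - <<'E'
from h import *
s=log(); print(fixp(s['eef_pos']),s['force'])
p,K,M=cap('scene','s9'); hsv=cv2.cvtColor(p,cv2.COLOR_RGB2HSV)
red=((hsv[...,0]<6)|(hsv[...,0]>174))&(hsv[...,1]>170)&(hsv[...,2]>100)
for sg in (1,-1):
    out=[]
    for a in np.linspace(0,1.7,86):
        v=[]
        for z in (62,67,72,76): 
            u=proj(K,M,fw(32+26*np.cos(a),sg*(52+26*np.sin(a)),z))[0].round().astype(int); v.append(red[u[1],u[0]])
        out.append(np.mean(v))
    out=np.array(out); print(sg,np.linspace(0,1.7,86)[out>=.75].round(2))
E
```

```text
[58.1 69.3] [ 0.05308154  3.64225987 -0.03455965]
1 []
-1 [1.06 1.08 1.1  1.12 1.14 1.16 1.18 1.2  1.22 1.24 1.26 1.28 1.3  1.32
 1.34]
```

Call:
play_rows(translation=[[0,-0.0007,0],[0,-0.0015,0],[0,-0.0015,0]], rotation=[[0,0,0],[0,0,0],[0,0,0]], gripper=[1,1,1])

```text
time_s: 22.35
eef_pos: [605.5, 389.9, 67.1]
ee_rot: [0.301, -0.038, 0.953, 0.013]
force: [-1.2, 6.9, 0.9]
grip_width: -0.005
grip_force: 3.4
```

Call:
play_rows(translation=[[0,0.015,0],[0,0.02,-0.03],[0,0.02,-0.08],[0,-0.04,-0.085],[0,-0.09,-0.085],[0,-0.147,-0.085],[0,-0.147,-0.085]], rotation=[[0,0,0],[0,0,0],[0,0,0],[0,0,0],[0,0,0],[0,0,0],[0,0,0]], gripper=[1,1,1,1,1,1,1])

```text
time_s: 23.22
eef_pos: [569.0, 235.4, 136.5]
ee_rot: [0.3, -0.035, 0.953, 0.011]
force: [-0.4, 0.5, 0.9]
grip_width: 0.001
grip_force: 0.0
```

```bash
cat > latch.py <<'E'
from h import *
s=log(); print(fixp(s['eef_pos']),s['eef_pos'],s['force'])
for n in ('scene','top'):
    p,K,M=cap(n,'l_'+n); hsv=cv2.cvtColor(p,cv2.COLOR_RGB2HSV)
    red=((hsv[...,0]<6)|(hsv[...,0]>174))&(hsv[...,1]>170)&(hsv[...,2]>90)
    for sg in (1,-1):
        A=np.linspace(0,1.7,86); out=np.array([np.mean([red[tuple(proj(K,M,fw(32+r*np.cos(a),sg*(52+r*np.sin(a)),z))[0].round().astype(int)[::-1])] for r,z in ((26,66),(26,76),(28,57),(15,57),(20,57))]) for a in A])
        print(n,sg,'best',out.max(),A[out>=out.max()-.01].round(2))
E
python3 latch.py
python3 - <<'E'
from h import *
p,m=cur(); g=lambda x,y,z=67:(fw(x,y,z),m)
rows([g(12,-76,100),g(12,-76)]); print('push')
rows([g(22,-76),g(26,-76),g(30,-76),g(34,-76),g(38,-76),g(40,-76),g(30,-76),g(30,-93),g(58,-93),g(58,-93)],start=g(12,-76))
E
```

```text
[  9.6 -82.6] [569.00892278 235.40217323 136.5423259 ] [-0.42743939  0.46930468  0.88847961]
scene 1 best 1.0 [0.   0.02 0.04 0.06 0.08 0.1  0.12 0.14 0.16 0.18 0.2  0.22]
scene -1 best 1.0 [1.06 1.08 1.1  1.12 1.14 1.16 1.18 1.2  1.22 1.24 1.26 1.28 1.3  1.32
 1.34]
top 1 best 1.0 [0.   0.02 0.04 0.06 0.08 0.1  0.12 0.14 0.16 0.18 0.2 ]
top -1 best 1.0 [1.14 1.16 1.18 1.2  1.22 1.24 1.26 1.28 1.3  1.32 1.34 1.36 1.4  1.42
 1.44 1.46]
T [[0.0191, 0.0036, 0.0314], [0.038, 0.0036, 0.0584]]
R [[0.0, 0.0, 0.0], [0.0, 0.0, 0.0]]
push
T [[-0.0082, 0.0, 0.0057], [-0.0115, 0.0, 0.008], [-0.0147, 0.0, 0.0103], [-0.018, 0.0, 0.0126], [-0.0213, 0.0, 0.0149], [-0.0229, 0.0, 0.0161], [-0.0147, 0.0, 0.0103], [-0.0148, -0.017, 0.0103], [-0.0377, -0.017, 0.0264], [-0.0377, -0.017, 0.0264]]
R [[0.0, 0.0, 0.0], [0.0, 0.0, 0.0], [0.0, 0.0, 0.0], [0.0, 0.0, 0.0], [0.0, 0.0, 0.0], [0.0, 0.0, 0.0], [0.0, 0.0, 0.0], [0.0, 0.0, 0.0], [0.0, 0.0, 0.0], [0.0, 0.0, 0.0]]
```

Call:
play_rows(translation=[[0.01,0.0036,0.015],[0.019,0.0036,0.031],[0.03,0.0036,0.046],[0.038,0.0036,0.0584],[0.038,0.0036,0.0584],[0.038,0.0036,0.0584]], rotation=[[0,0,0],[0,0,0],[0,0,0],[0,0,0],[0,0,0],[0,0,0]], gripper=[1,1,1,1,1,1])

```text
time_s: 24.08
eef_pos: [570.9, 243.1, 67.5]
ee_rot: [0.301, -0.038, 0.953, 0.012]
force: [0.9, -0.4, 0.2]
grip_width: -0.002
grip_force: 0.0
```

Call:
play_rows(translation=[[-0.008,0,0.0057],[-0.0115,0,0.008],[-0.0147,0,0.0103],[-0.018,0,0.0126],[-0.0213,0,0.0149],[-0.0229,0,0.0161],[-0.0147,0,0.0103],[-0.0148,-0.017,0.0103],[-0.0377,-0.017,0.0264],[-0.0377,-0.017,0.0264]], rotation=[[0,0,0],[0,0,0],[0,0,0],[0,0,0],[0,0,0],[0,0,0],[0,0,0],[0,0,0],[0,0,0],[0,0,0]], gripper=[1,1,1,1,1,1,1,1,1,1])

```text
time_s: 25.32
eef_pos: [618.6, 228.6, 67.3]
ee_rot: [0.301, -0.037, 0.953, 0.012]
force: [0.0, 0.4, -0.9]
grip_width: 0.001
grip_force: 0.0
```

```bash
python3 latch.py
```

```text
[ 58.6 -93.3] [618.63956527 228.5822668   67.27996845] [ 0.04062949  0.37466807 -0.93900085]
scene 1 best 1.0 [0.   0.02 0.04 0.06 0.08 0.1  0.12 0.14 0.16 0.18 0.2  0.22]
scene -1 best 1.0 [0.64 0.66 0.68 0.7  0.72 0.74 0.76 0.78 0.8  0.82 0.84 0.86 0.88 0.9
 0.92]
top 1 best 1.0 [0.   0.02 0.04 0.06 0.08 0.1  0.12 0.14 0.16 0.18 0.2 ]
top -1 best 0.8 [0.64 0.66]
```

Call:
play_rows(translation=[[0,0.007,0],[0,0.011,0],[0,0.014,0],[0,0.017,0],[0,0.0195,0],[0,0.022,0],[0,0.0235,0],[0,0.0245,0],[0,0.0255,0],[0,0.0255,0]], rotation=[[0,0,0],[0,0,0],[0,0,0],[0,0,0],[0,0,0],[0,0,0],[0,0,0],[0,0,0],[0,0,0],[0,0,0]], gripper=[1,1,1,1,1,1,1,1,1,1])

```text
time_s: 26.68
eef_pos: [615.9, 254.4, 66.9]
ee_rot: [0.301, -0.038, 0.953, 0.012]
force: [0.4, -0.9, 1.0]
grip_width: -0.004
grip_force: 0.3
```

Call:
play_rows(translation=[[0,-0.015,0],[0,-0.02,-0.03],[0,-0.02,-0.08],[0,-0.02,-0.13],[0,0.03,-0.16],[0,0.08,-0.18],[0,0.08,-0.18]], rotation=[[0,0,0],[0,0,0],[0,0,0],[0,0,0],[0,0,0],[0,0,0],[0,0,0]], gripper=[1,1,1,1,1,0,-1])

```text
time_s: 27.55
eef_pos: [505.7, 328.9, 215.9]
ee_rot: [0.302, -0.039, 0.952, 0.013]
force: [0.5, -0.4, 0.3]
grip_width: 0.42
grip_force: 0.0
```

```bash
python3 latch.py; python3 - <<'E'
from h import *
import shutil
a=cv2.imread('pics/l_top.png')
b=cv2.resize(a[165:225,230:350],None,fx=6.6,fy=6.6,interpolation=cv2.INTER_CUBIC)
c=cv2.resize(a[260:380,200:400],None,fx=3.2,fy=3.2,interpolation=cv2.INTER_CUBIC)[:200]
cv2.imwrite('pics/l_c.png',b)
E
```

```text
[-46.2  15.6] [505.7272783  328.92628526 215.91085957] [ 0.54312341 -0.37746045  0.2589049 ]
scene 1 best 1.0 [0.   0.02 0.04 0.06 0.08 0.1  0.12 0.14 0.16 0.18 0.2  0.22]
scene -1 best 1.0 [0.   0.02 0.04 0.06 0.08 0.1 ]
top 1 best 1.0 [0.   0.02 0.04 0.06 0.08 0.1  0.12 0.14 0.16 0.18 0.2 ]
top -1 best 1.0 [0.   0.02 0.04 0.06 0.08 0.1  0.12 0.14 0.16 0.18 0.2  0.22 0.24]
```

View pics/l_c.png

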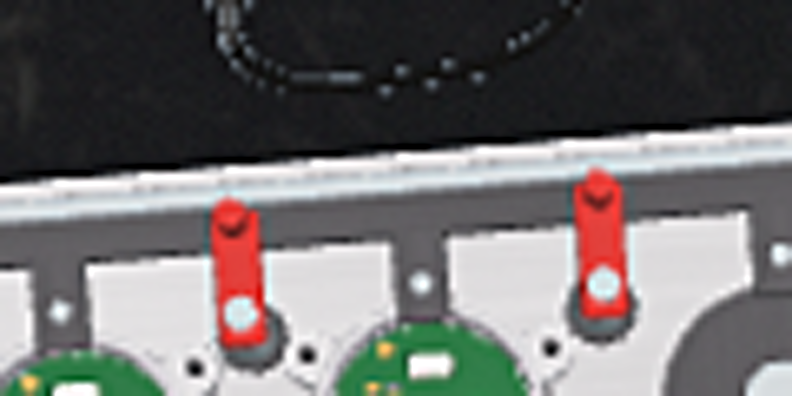

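```bash
python3 - <<'E'
from h import *
K,M=load('l_top'); C=lambda P:((proj(K,M,P)[0]-[230,165])*6.6).round(0)
for sg in (1,-1):
    print(sg,'pivot',C(fw(32,sg*52,59)),[(a,C(fw(32+26*np.cos(a),sg*(52+26*np.sin(a)),77)).tolist()) for a in (0,.05,.1,.15)])
E
```

```text
1 pivot [238. 313.] [(0, [226.0, 212.0]), (0.05, [221.0, 212.0]), (0.1, [217.0, 213.0]), (0.15, [212.0, 214.0])]
-1 pivot [601. 284.] [(0, [595.0, 183.0]), (0.05, [599.0, 182.0]), (0.1, [604.0, 182.0]), (0.15, [608.0, 182.0])]
```

The bar is closed and both levers lie across it. The left latch reached its stop at 7 N, but the right felt only about 1 N. I'll push the right one a touch more to be sure.

Call:
play_rows(translation=[[0,-0.05,0.02],[0,-0.1,0.05],[0,-0.1,0.1],[0,-0.1,0.15],[0,-0.1,0.18],[0,-0.09,0.18],[0,-0.083,0.18],[0,-0.08,0.18],[0,-0.078,0.18],[0,-0.078,0.18]], rotation=[[0,0,0],[0,0,0],[0,0,0],[0,0,0],[0,0,0],[0,0,0],[0,0,0],[0,0,0],[0,0,0],[0,0,0]], gripper=[1,1,1,1,1,1,1,1,1,1])

```text
time_s: 28.9
eef_pos: [615.8, 255.8, 67.1]
ee_rot: [0.301, -0.037, 0.953, 0.012]
force: [0.3, -3.9, 0.3]
grip_width: 0.0
grip_force: 1.8
```

Call:
play_rows(translation=[[0,0.0005,0],[0,0.001,0],[0,0.001,0]], rotation=[[0,0,0],[0,0,0],[0,0,0]], gripper=[1,1,1])

```text
time_s: 29.28
eef_pos: [615.8, 256.3, 66.9]
ee_rot: [0.3, -0.037, 0.953, 0.011]
force: [0.0, -7.4, 0.8]
grip_width: -0.003
grip_force: 3.9
```

Call:
play_rows(translation=[[0,-0.015,0],[0,-0.02,-0.03],[0,-0.02,-0.08],[0,-0.02,-0.13],[0,0.03,-0.16],[0,0.08,-0.2],[0,0.08,-0.24],[0,0.08,-0.24]], rotation=[[0,0,0],[0,0,0],[0,0,0],[0,0,0],[0,0,0],[0,0,0],[0,0,0],[0,0,0]], gripper=[1,1,1,1,1,0,-1,-1])

```text
time_s: 30.28
eef_pos: [471.5, 327.5, 266.4]
ee_rot: [0.303, -0.038, 0.952, 0.014]
force: [-0.9, 0.6, -0.4]
grip_width: 0.637
grip_force: 0.0
```

```bash
python3 latch.py; cat > kin.py <<'E'
from h import *
from scipy.optimize import least_squares
L=np.loadtxt('log.txt'); J=L[:,:6]; Pm=L[:,6:9]; Q=L[:,9:13]; Rm=R.from_quat(Q[:,[1,2,3,0]])
rz=lambda a:R.from_euler('z',a); ry=lambda a:R.from_euler('y',a)
# p: shoulder z, a1, lateral d, L2, elbow offset, L3, tool, yaw6, (lat after)
def fk(q,p):
    h,a1,d,L2,e,L3,lt,y6,d4,d5=p
    A=rz(q[0]); B=A*ry(q[1]); C=B*ry(q[2]); E=C*rz(q[3]); F=E*ry(q[4]); G=F*rz(q[5]+y6)
    x=np.array([0,0,h])+A.apply([a1,d,0])+B.apply([0,0,L2])+C.apply([e,d4,L3])+F.apply([d5,0,lt])
    return x,G
def res(p):
    o=[]
    for q,x,r in zip(J,Pm,Rm):
        X,G=fk(q,p); o+=list(X-x)+list(300*(r.inv()*G).as_rotvec())
    return np.array(o)+0
if __name__=='__main__':
    best=min((least_squares(res,[200,0,s*116,400,0,400,250,y,0,0]) for s in (1,-1) for y in (0,1.57,3.14,-1.57)),key=lambda r:r.cost)
    print(best.cost,best.x.round(2),np.abs(best.fun).max(),len(L)); np.save('kin.npy',best.x)
E
python3 kin.py
```

```text
[-80.4  16.8] [471.51413942 327.51321128 266.43192976] [-0.86381899  0.56174089 -0.44024361]
scene 1 best 1.0 [0.   0.02 0.04 0.06 0.08 0.1  0.12 0.14 0.16 0.18 0.2  0.22]
scene -1 best 1.0 [0.   0.02 0.04 0.06 0.08 0.1 ]
top 1 best 1.0 [0.   0.02 0.04 0.06 0.08 0.1  0.12 0.14 0.16 0.18 0.2 ]
top -1 best 1.0 [0.   0.02 0.04 0.06 0.08 0.1  0.12 0.14 0.16]
1.0625720572064404e-20 [201.3   -0.   125.22 438.9   39.   397.5  255.3    1.57  -8.92   0.  ] 5.1812776291626506e-11 17
```

```bash
cat > bot.py <<'E'
from h import *
def bottle(img,K,M,guess=(345,228),rad=80):
    hsv=cv2.cvtColor(img,cv2.COLOR_RGB2HSV); red=((hsv[...,0]<7)|(hsv[...,0]>172))&(hsv[...,1]>140)&(hsv[...,2]>80)
    fg=(hsv[...,2]>90)
    c=proj(K,M,(*guess,12))[0]; pr=np.linalg.norm(proj(K,M,(guess[0]+rad,guess[1],12))[0]-c)
    n,lab,st,ce=cv2.connectedComponentsWithStats(fg.astype(np.uint8))
    best=None
    for i in range(1,n):
        m=lab==i; nr=(red&m).sum()
        if nr>25 and np.linalg.norm(ce[i]-c)<max(pr,40) and st[i,4]<6000:
            if best is None or nr>best[0]: best=(nr,i)
    if best is None: return None
    m=lab==best[1]; ys,xs=np.nonzero(m)
    P=np.array([atz(K,M,(x,y),12.) for x,y in zip(xs,ys)])[:,:2]
    rp=np.array([atz(K,M,(x,y),12.) for x,y in zip(*np.nonzero(m&red)[::-1])])[:,:2]
    c=P.mean(0); d=np.linalg.svd(P-c)[2][0]
    if d@(rp.mean(0)-c)>0: d=-d   # toward nozzle (white)
    t=(P-c)@d; w=(P-c)@[-d[1],d[0]]
    foot=c+d*t.min(); noz=c+d*t.max()
    # width near foot half, for lateral centring
    s=t<t.min()+40; lat=(w[s].min()+w[s].max())/2
    return dict(n=len(P),foot=foot.round(1),noz=noz.round(1),len=np.ptp(t).round(1),width=np.ptp(w[s]).round(1),lat=lat.round(1),ang=np.degrees(np.arctan2(d[1],d[0])).round(1),pc=(foot+26*d+lat*np.array([-d[1],d[0]])).round(1),pix=(xs.mean().round(),ys.mean().round()))
if __name__=='__main__':
    for n in ('top0','top1','s4','top4','l_top','l_scene','scene0'):
        img=cv2.imread(f'pics/{n}.png')[...,::-1].copy()
        try: K,M=load(n)
        except Exception: K,M=load('top0' if 'top' in n else 'scene0')
        print(n,bottle(img,K,M))
E
python3 bot.py
```

```text
top0 {'n': 406, 'foot': array([369.3, 202.7]), 'noz': array([317.1, 254.3]), 'len': np.float64(73.4), 'width': np.float64(26.0), 'lat': np.float64(0.0), 'ang': np.float64(135.3), 'pc': array([350.8, 221. ]), 'pix': (np.float64(344.0), np.float64(335.0))}
top1 None
s4 {'n': 702, 'foot': array([380. , 193.9]), 'noz': array([316.8, 255.9]), 'len': np.float64(88.5), 'width': np.float64(25.2), 'lat': np.float64(-0.0), 'ang': np.float64(135.6), 'pc': array([361.4, 212.1]), 'pix': (np.float64(411.0), np.float64(317.0))}
top4 {'n': 408, 'foot': array([369.5, 202.8]), 'noz': array([317. , 254.2]), 'len': np.float64(73.4), 'width': np.float64(26.1), 'lat': np.float64(0.1), 'ang': np.float64(135.6), 'pc': array([350.9, 220.9]), 'pix': (np.float64(345.0), np.float64(335.0))}
l_top None
l_scene {'n': 702, 'foot': array([380. , 193.9]), 'noz': array([316.8, 255.9]), 'len': np.float64(88.5), 'width': np.float64(25.2), 'lat': np.float64(-0.0), 'ang': np.float64(135.6), 'pc': array([361.4, 212.1]), 'pix': (np.float64(411.0), np.float64(317.0))}
scene0 {'n': 702, 'foot': array([380. , 193.9]), 'noz': array([316.8, 255.9]), 'len': np.float64(88.5), 'width': np.float64(25.2), 'lat': np.float64(-0.0), 'ang': np.float64(135.6), 'pc': array([361.4, 212.1]), 'pix': (np.float64(411.0), np.float64(317.0))}
```

```bash
cat > plan.py <<'E'
from kin import *
kp=np.load('kin.npy'); lo=np.array([-2.94,-.97,.19,-1.23,.02,-2.88]); hi=np.array([2.94,2.17,2.56,4.37,3.11,2.88])
up=np.array([0,0,1.])
def tool(Pg,psi,el,tau,g): # bottle axis heading psi, elevation el; returns TCP,R
    hd=np.array([np.cos(psi),np.sin(psi),0]); ax=hd*np.cos(el)+up*np.sin(el); nn=-hd*np.sin(el)+up*np.cos(el) # nn=el=0:up
    z=-nn*np.cos(tau)-ax*np.sin(tau); x=ax*np.cos(tau)-nn*np.sin(tau); y=np.cross(z,x)
    return np.array(Pg)+g*z, np.column_stack([x,y,z])
def ik(p,m,q0):
    f=lambda q:(lambda X:np.r_[X[0]-p,300*(R.from_matrix(m).inv()*X[1]).as_rotvec()])(fk(q,kp))
    r=least_squares(f,np.clip(q0,lo+.01,hi-.01),bounds=(lo,hi)); return r.x,np.abs(r.fun).max()
E
python3 - <<'E'
from plan import *
tau=22*D;g=7; psi0=135.5*D
q,e=ik(*tool([351,221,12.5],psi0,0,tau,g),L[-1,:6]); print('grasp',q.round(2),e)
q1,e=ik(*tool([351,221,130],psi0,0,tau,g),q); print('lift',q1.round(2),e)
for dpsi in range(-120,121,20):
    qq=q1.copy(); worst=0; mj=9
    seq=[(351+(363-351)*k,221+(350-221)*k,130,psi0+dpsi*D*k,90*D*k) for k in np.linspace(0,1,16)[1:]]+[(363,350,z,psi0+dpsi*D,90*D) for z in (100,70,50,29)]
    dq=0
    for x,y,z,ps,el in seq:
        qn,e=ik(*tool([x,y,z],ps,el,tau,g),qq); worst=max(worst,e); dq=max(dq,np.abs(qn-qq).max()); qq=qn; mj=min(mj,(qq-lo).min(),(hi-qq).min())
    print(dpsi,qq.round(2),'err',round(worst,1),'maxstep',round(dq,2),'margin',round(mj,2))
E
```

```text
grasp [ 0.5   0.46  2.08 -0.7   0.59  0.29] 2.2737367544323206e-13
lift [ 0.5   0.21  2.   -0.49  0.87  0.01] 3.268496584496461e-13
-120 [ 0.75  0.75  2.29  3.64  1.1  -1.62] err 0.0 maxstep 0.74 margin 0.18
-100 [ 0.46  0.76  2.41  2.98  1.22 -1.58] err 0.0 maxstep 0.46 margin 0.12
-80 [ 0.18  0.76  2.4   2.36  1.2  -1.58] err 0.0 maxstep 0.29 margin 0.13
-60 [ 0.04  0.75  2.27  1.81  1.16 -1.44] err 0.0 maxstep 0.18 margin 0.27
-40 [ 0.01  0.78  2.07  1.37  1.23 -1.26] err 0.0 maxstep 0.15 margin 0.47
-20 [ 0.06  0.84  1.84  1.06  1.39 -1.14] err 0.0 maxstep 0.15 margin 0.59
0 [ 0.13  0.92  1.6   0.82  1.6  -1.09] err 0.0 maxstep 0.15 margin 0.58
20 [ 0.23  1.    1.38  0.62  1.81 -1.12] err 0.0 maxstep 0.17 margin 0.58
40 [ 0.34  1.09  1.18  0.43  2.   -1.22] err 0.0 maxstep 0.19 margin 0.58
60 [ 0.45  1.15  1.02  0.2   2.14 -1.4 ] err 0.0 maxstep 0.21 margin 0.57
80 [ 0.56  1.19  0.94 -0.07  2.2  -1.63] err 0.0 maxstep 0.24 margin 0.57
100 [ 0.67  1.18  0.95 -0.33  2.15 -1.87] err 0.0 maxstep 0.26 margin 0.56
120 [ 0.77  1.14  1.04 -0.56  2.02 -2.06] err 0.0 maxstep 0.29 margin 0.56
```

The bottle is still where it was: centre at (351,221), axis heading 135.5°. Standing it up without yaw is reachable. Next, to pregrasp.

```bash
python3 - <<'E'
from plan import *
tau=22*D;g=7;psi=135.5*D
pre=tool([351,221,110],psi,0,tau,g); gr=tool([351,221,12.5],psi,0,tau,g); print(pre[0],gr[0]); rows([pre]); p0,R0=cur()
rv=R.from_matrix(R0.T@pre[1]).as_rotvec(); print(np.degrees(np.linalg.norm(rv)))
Kt,Mt=load('top4');Ks,Ms=load('s4'); print('z check',tri([(Kt,Mt,(344.5,335)),(Ks,Ms,(411,317))]).round(1))
E
```

```text
[352.87031825 219.16204338 103.50971302] [352.87031825 219.16204338   6.00971302]
T [[0.1957, -0.0973, 0.0577]]
R [[0.41, 0.213, 0.753]]
50.615455178386476
z check [348.9 224.   13.7]
```

Call:
play_rows(translation=[[0.033,-0.016,0.0],[0.066,-0.032,0.01],[0.099,-0.048,0.02],[0.132,-0.065,0.03],[0.165,-0.081,0.045],[0.196,-0.097,0.058],[0.196,-0.097,0.058],[0.196,-0.097,0.058]], rotation=[[0.07,0.036,0.126],[0.14,0.071,0.251],[0.205,0.107,0.377],[0.273,0.142,0.502],[0.342,0.178,0.628],[0.41,0.213,0.753],[0.41,0.213,0.753],[0.41,0.213,0.753]], gripper=[-0.2,-0.2,-0.2,-0.2,-0.2,-0.2,-0.2,-0.2])

```text
time_s: 31.38
eef_pos: [353.8, 219.8, 104.0]
ee_rot: [0.177, 0.371, 0.909, -0.072]
force: [-0.4, -0.4, 0.0]
grip_width: 0.598
grip_force: 0.0
```

```bash
python3 - <<'E'
from plan import *
import bot
s=log(); print(s['eef_pos'],s['grip_width'])
p,K,M=cap('wrist','w9'); print('wrist',bot.bottle(p,K,M))
for n in('top','scene'):
    q,K2,M2=cap(n,n+'9'); print(n,bot.bottle(q,K2,M2))
gr=tool([351,221,12.5],135.5*D,0,22*D,7); rows([gr])
E
```

```text
[353.77890809 219.82999309 103.96560916] 0.5982810165498067
wrist {'n': 3186, 'foot': array([375.2, 197.5]), 'noz': array([316.9, 255.5]), 'len': np.float64(82.2), 'width': np.float64(25.8), 'lat': np.float64(0.1), 'ang': np.float64(135.1), 'pc': array([356.7, 215.8]), 'pix': (np.float64(324.0), np.float64(187.0))}
top {'n': 275, 'foot': array([372.6, 203.9]), 'noz': array([335.2, 229.3]), 'len': np.float64(45.2), 'width': np.float64(28.6), 'lat': np.float64(0.1), 'ang': np.float64(145.9), 'pc': array([351. , 218.4]), 'pix': (np.float64(348.0), np.float64(331.0))}
scene {'n': 702, 'foot': array([380. , 193.9]), 'noz': array([316.8, 255.9]), 'len': np.float64(88.5), 'width': np.float64(25.2), 'lat': np.float64(-0.0), 'ang': np.float64(135.6), 'pc': array([361.4, 212.1]), 'pix': (np.float64(411.0), np.float64(317.0))}
T [[0.0368, -0.0012, 0.0911]]
R [[0.002, 0.001, 0.001]]
```

Call:
play_rows(translation=[[0.015,0,0.035],[0.025,-0.001,0.065],[0.033,-0.001,0.083],[0.0365,-0.001,0.0905],[0.0365,-0.001,0.0905],[0.0365,-0.001,0.0905],[0.0365,-0.001,0.0905],[0.0365,-0.001,0.0905],[0.0365,-0.001,0.0905]], rotation=[[0,0,0],[0,0,0],[0,0,0],[0,0,0],[0,0,0],[0,0,0],[0,0,0],[0,0,0],[0,0,0]], gripper=[-0.2,-0.2,-0.2,-0.2,-0.2,0.2,0.6,1,1], force=35)

```text
time_s: 32.65
eef_pos: [352.7, 219.0, 6.8]
ee_rot: [0.177, 0.372, 0.908, -0.072]
force: [-1.4, 0.1, 6.0]
grip_width: 0.274
grip_force: 34.0
```

```bash
python3 - <<'E'
from plan import *
s=log(); print(s['eef_pos'],s['grip_width'],s['grip_force'],s['force'])
g=7;tau=22*D;psi=135.5*D; st=tool([351,221,12.5],psi,0,tau,g)
lift=tool([351,221,100],psi,0,tau,g); rows([lift],start=st)
print('turn')
rows([tool([351+12*k,221+129*k,100],psi,90*D*k,tau,g) for k in np.linspace(0,1,11)[1:]],start=lift)
e=tool([363,350,100],psi,90*D,tau,g); rows([tool([363,350,z],psi,90*D,tau,g) for z in (29,)],start=e)
E
```

```text
[352.66813683 219.03629376   6.75966677] 0.27409755931275087 33.962176255881786 [-1.4023109   0.10924166  6.04798212]
T [[-0.0328, 0.0, -0.0811]]
R [[0.0, 0.0, 0.0]]
turn
T [[0.0087, 0.01, -0.0032], [0.0173, 0.0201, -0.0065], [0.0259, 0.0301, -0.01], [0.0345, 0.0402, -0.0136], [0.0429, 0.0502, -0.0174], [0.0512, 0.0603, -0.0213], [0.0594, 0.0703, -0.0253], [0.0674, 0.0803, -0.0294], [0.0752, 0.0904, -0.0335], [0.0829, 0.1004, -0.0377]]
R [[0.0, 0.157, -0.0], [-0.0, 0.314, -0.0], [0.0, 0.471, -0.0], [0.0, 0.628, -0.0], [0.0, 0.785, -0.0], [0.0, 0.942, -0.0], [0.0, 1.1, -0.0], [0.0, 1.257, -0.0], [0.0, 1.414, -0.0], [-0.0, 1.571, -0.0]]
T [[-0.0658, -0.0, 0.0266]]
R [[0.0, 0.0, 0.0]]
```

Call:
play_rows(translation=[[-0.008,0,-0.02],[-0.016,0,-0.04],[-0.025,0,-0.06],[-0.033,0,-0.081],[-0.033,0,-0.081]], rotation=[[0,0,0],[0,0,0],[0,0,0],[0,0,0],[0,0,0]], gripper=[1,1,1,1,1])

```text
time_s: 33.28
eef_pos: [353.1, 219.0, 94.7]
ee_rot: [0.178, 0.372, 0.908, -0.071]
force: [0.9, -0.0, -1.8]
grip_width: 0.275
grip_force: 34.9
```

Call:
play_rows(translation=[[0.0087,0.01,-0.0032],[0.0173,0.02,-0.0065],[0.026,0.03,-0.01],[0.0345,0.04,-0.0136],[0.043,0.05,-0.0174],[0.051,0.06,-0.0213],[0.0594,0.07,-0.0253],[0.0674,0.08,-0.0294],[0.075,0.09,-0.0335],[0.083,0.1,-0.0377]], rotation=[[0,0.157,0],[0,0.314,0],[0,0.471,0],[0,0.628,0],[0,0.785,0],[0,0.942,0],[0,1.1,0],[0,1.257,0],[0,1.414,0],[0,1.571,0]], gripper=[1,1,1,1,1,1,1,1,1,1])

```text
time_s: 34.52
eef_pos: [357.7, 353.7, 96.3]
ee_rot: [-0.52, 0.315, 0.766, 0.212]
force: [-0.4, 0.1, -0.0]
grip_width: 0.27
grip_force: 34.9
```

```bash
python3 - <<'E'
from plan import *
s=log(); print(s['eef_pos'],s['grip_width'],s['grip_force'],s['force'],s['joints'].round(2))
e=tool([363,350,100],135.5*D,90*D,22*D,7); print(e[0]); rows([e,tool([363,350,29],135.5*D,90*D,22*D,7)])
# bottle in scene view: red/white pixels and upright axis
p,K,M=cap('scene','s10'); q,K2,M2=cap('top','t10')
for img,k,m in((p,K,M),(q,K2,M2)):
    print(proj(k,m,[[363,350,74],[363,350,100],[363,350,146],[363,350,3]]).round(0).tolist())
    hsv=cv2.cvtColor(img,cv2.COLOR_RGB2HSV); red=((hsv[...,0]<7)|(hsv[...,0]>172))&(hsv[...,1]>140)&(hsv[...,2]>80)
    n,lab,st,ce=cv2.connectedComponentsWithStats(red.astype(np.uint8)); print([(st[i].tolist()) for i in range(1,n) if st[i,4]>25])
a=cv2.resize(p[200:400,220:440],None,fx=1.8,fy=1.8); b=cv2.resize(q[270:390,200:380],None,fx=2.2,fy=2.2)
H=max(a.shape[0],b.shape[0]); o=np.zeros((H,a.shape[1]+b.shape[1],3),np.uint8); o[:a.shape[0],:a.shape[1]]=a; o[:b.shape[0],a.shape[1]:]=b; cv2.imwrite('pics/c10.png',o[...,::-1])
E
```

```text
[357.66590623 353.72193282  96.26404605] 0.2696265869641117 34.87624291330576 [-0.36894714  0.1039631  -0.02191784] [ 0.13  0.78  1.62  0.83  1.68 -1.01]
[358.37079989 354.54910227  97.37775385]
T [[0.0011, 0.0011, -0.0003], [-0.0649, 0.0013, 0.026]]
R [[0.0, -0.005, -0.003], [0.0, -0.005, -0.003]]
[[322.0, 310.0], [321.0, 294.0], [320.0, 262.0], [323.0, 353.0]]
[[297, 153, 20, 10, 36], [444, 171, 15, 23, 193], [227, 194, 11, 13, 103], [466, 194, 21, 14, 107], [282, 196, 20, 25, 179], [223, 218, 19, 27, 199], [312, 278, 22, 41, 620], [143, 414, 11, 10, 79]]
[[277.0, 330.0], [276.0, 330.0], [274.0, 332.0], [279.0, 328.0]]
[[587, 0, 52, 15, 634], [317, 191, 8, 22, 118], [262, 195, 8, 23, 122], [270, 326, 14, 14, 88], [159, 334, 7, 6, 30]]
```

Red body in the scene view spans cols 312–334, rows 278–319, centred over the mat axis (col 322). I'll lower it, finishing by feel.

Call:
play_rows(translation=[[-0.018,0.001,0.007],[-0.036,0.001,0.0145],[-0.05,0.001,0.02],[-0.0555,0.001,0.0224],[-0.0555,0.001,0.0224],[-0.0555,0.001,0.0224]], rotation=[[0,0,0],[0,-0.005,0],[0,-0.005,0],[0,-0.005,0],[0,-0.005,0],[0,-0.005,0]], gripper=[1,1,1,1,1,1])

```text
time_s: 35.38
eef_pos: [358.5, 354.4, 37.7]
ee_rot: [-0.515, 0.315, 0.769, 0.211]
force: [0.3, -0.6, 0.2]
grip_width: 0.271
grip_force: 38.0
```

Call:
play_rows(translation=[[-0.0009,0,0.0004],[-0.0018,0,0.0007],[-0.0018,0,0.0007]], rotation=[[0,0,0],[0,0,0],[0,0,0]], gripper=[1,1,1])

```text
time_s: 35.75
eef_pos: [358.3, 354.4, 35.4]
ee_rot: [-0.516, 0.315, 0.769, 0.211]
force: [-0.4, 0.6, 0.4]
grip_width: 0.273
grip_force: 38.0
```

```bash
python3 - <<'E'
from plan import *
s=log(); p,m=cur(); g=p-7*m[:,2]; print('grip pt',g.round(1),'bottle axis',(m[:,0]*np.cos(22*D)-m[:,2]*np.sin(22*D)).round(3),s['grip_width'],s['force'])
for n in('scene','top'):
    img,k,mm=cap(n,n+'11'); print(n,proj(k,mm,[[363,350,3],[363,350,43]]).round(1).tolist())
    hsv=cv2.cvtColor(img,cv2.COLOR_RGB2HSV); red=((hsv[...,0]<7)|(hsv[...,0]>172))&(hsv[...,1]>140)&(hsv[...,2]>80)
    st=cv2.connectedComponentsWithStats(red.astype(np.uint8))[2]; print([t.tolist() for t in st[1:] if t[4]>25 and 240<t[0]<350 and t[1]>250])
E
```

```text
grip pt [362.9 349.8  38. ] bottle axis [-0.003  0.004  1.   ] 0.2727612675879498 [-0.36671747  0.58919096  0.4322953 ]
scene [[323.3, 352.8], [322.3, 329.6]]
[[313, 317, 21, 38, 532]]
top [[279.1, 328.0], [277.9, 328.9]]
[[272, 324, 14, 13, 79]]
```

Call:
play_rows(translation=[[-0.0019,0,0.0008],[-0.0037,0,0.0015],[-0.0056,0,0.0023],[-0.0056,0,0.0023]], rotation=[[0,0,0],[0,0,0],[0,0,0],[0,0,0]], gripper=[1,1,1,1])

```text
time_s: 36.35
eef_pos: [358.2, 354.4, 29.2]
ee_rot: [-0.516, 0.315, 0.768, 0.211]
force: [-0.6, 0.2, -0.6]
grip_width: 0.273
grip_force: 38.0
```

Call:
play_rows(translation=[[-0.0009,0,0.0004],[-0.0014,0,0.0006],[-0.0014,0,0.0006]], rotation=[[0,0,0],[0,0,0],[0,0,0]], gripper=[1,1,1])

```text
time_s: 36.72
eef_pos: [358.3, 354.4, 27.8]
ee_rot: [-0.516, 0.315, 0.769, 0.211]
force: [-0.8, -0.2, -0.6]
grip_width: 0.272
grip_force: 38.0
```

```bash
python3 - <<'E'
from plan import *
s=log(); p,m=cur(); g=p-7*m[:,2]; print('grip pt',g.round(1),'bottle axis',(m[:,0]*np.cos(22*D)-m[:,2]*np.sin(22*D)).round(3),s['grip_width'],s['force'])
E
```

```text
grip pt [362.9 349.9  30.4] bottle axis [-0.003  0.004  1.   ] 0.2719824297975314 [-0.80652493 -0.18407436 -0.63630336]
```

Call:
play_rows(translation=[[-0.0009,0,0.0004],[-0.0011,0,0.0005],[-0.0011,0,0.0005]], rotation=[[0,0,0],[0,0,0],[0,0,0]], gripper=[1,1,1])

```text
time_s: 37.1
eef_pos: [358.2, 354.4, 26.6]
ee_rot: [-0.516, 0.315, 0.769, 0.211]
force: [0.2, -0.2, 0.5]
grip_width: 0.267
grip_force: 38.0
```

Call:
play_rows(translation=[[-0.0005,0,0.0002],[-0.0009,0,0.0004],[-0.0009,0,0.0004]], rotation=[[0,0,0],[0,0,0],[0,0,0]], gripper=[1,1,1])

```text
time_s: 37.48
eef_pos: [358.2, 354.4, 25.8]
ee_rot: [-0.516, 0.315, 0.768, 0.211]
force: [-0.2, -1.2, 2.4]
grip_width: 0.27
grip_force: 38.2
```

Contact at 2.4 N, so the foot is on the mat. I'll open slowly and back straight out along the fingers.

Call:
play_rows(translation=[[0,0,0],[0,0,0],[0,0,0],[0,0,0],[0,0,0],[0,0,0]], rotation=[[0,0,0],[0,0,0],[0,0,0],[0,0,0],[0,0,0],[0,0,0]], gripper=[0.42,0.36,0.28,0.15,0.0,-0.1])

```text
time_s: 38.22
eef_pos: [358.2, 354.5, 25.6]
ee_rot: [-0.516, 0.315, 0.769, 0.211]
force: [-0.3, 0.9, 0.2]
grip_width: 0.55
grip_force: 0.0
```

Call:
play_rows(translation=[[0,0,-0.015],[0,0,-0.035],[0,0,-0.055],[0.01,0,-0.08],[0.04,0,-0.1],[0.08,0,-0.12],[0.12,0,-0.14],[0.12,0,-0.14]], rotation=[[0,0,0],[0,0,0],[0,0,0],[0,0,0],[0,0,0],[0,-0.1,0],[0,-0.2,0],[0,-0.2,0]], gripper=[-0.1,-0.1,-0.1,-0.1,-0.1,-0.1,-0.1,-0.1])

```text
time_s: 39.22
eef_pos: [419.9, 294.9, 193.6]
ee_rot: [-0.432, 0.334, 0.818, 0.18]
force: [-0.1, -0.6, -1.1]
grip_width: 0.55
grip_force: 0.0
```

```bash
python3 - <<'E'
from plan import *
s=log(); print(s['eef_pos'],s['force'],s['joints'].round(2))
o=[]
for n in('scene','top'):
    img,k,mm=cap(n,n+'12'); o.append(img); print(n,proj(k,mm,[[363,350,3],[363,350,43],[363,350,75]]).round(1).tolist())
    hsv=cv2.cvtColor(img,cv2.COLOR_RGB2HSV); red=((hsv[...,0]<7)|(hsv[...,0]>172))&(hsv[...,1]>140)&(hsv[...,2]>80)
    st=cv2.connectedComponentsWithStats(red.astype(np.uint8))[2]; print([t.tolist() for t in st[1:] if t[4]>25 and 240<t[0]<350 and t[1]>250])
a=cv2.resize(o[0][160:400,140:460],None,fx=1.25,fy=1.25,interpolation=cv2.INTER_CUBIC)
b=cv2.resize(o[1][140:360,200:400],None,fx=1.9,fy=1.9,interpolation=cv2.INTER_CUBIC)
im=np.zeros((max(a.shape[0],b.shape[0]),a.shape[1]+b.shape[1],3),np.uint8); im[:a.shape[0],:a.shape[1]]=a; im[:b.shape[0],a.shape[1]:]=b; print(im.shape)
cv2.imwrite('pics/fin.png',im[...,::-1])
E
python3 latch.py
```

```text
[419.91677351 294.91504612 193.63936157] [-0.10002729 -0.63007888 -1.06996161] [ 0.05  0.6   1.48  0.68  1.79 -0.85]
scene [[323.3, 352.8], [322.3, 329.6], [321.6, 309.8]]
[[313, 322, 21, 38, 531]]
top [[279.1, 328.0], [277.9, 328.9], [276.8, 329.8]]
[[273, 324, 13, 13, 71]]
(418, 780, 3)
[-135.7  -11.7] [418.60651889 294.78677829 189.87681609] [ 0.92767299 -0.00351765 -1.25167359]
scene 1 best 1.0 [0.   0.02 0.04 0.06 0.08 0.1  0.12 0.14 0.16 0.18 0.2  0.22]
scene -1 best 1.0 [0.   0.02 0.04 0.06 0.08 0.1 ]
top 1 best 1.0 [0.   0.02 0.04 0.06 0.08 0.1  0.12 0.14 0.16 0.18 0.2 ]
top -1 best 1.0 [0.   0.02 0.04 0.06 0.08 0.1  0.12 0.14 0.16]
```

View pics/fin.png

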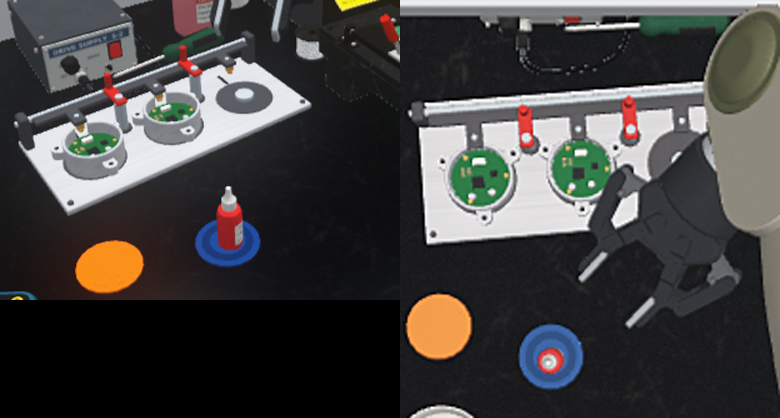

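The last view shows the bottle upright at the middle of the blue mat (228,220 and 550,360), the teeth in the notches, both latches over the bar, and the spool and screwdriver in place. I'll let the arm settle, recheck the bottle, and hand in.

Call:
play_rows(translation=[[0,0,0],[0,0,0],[0,0,0],[0,0,0]], rotation=[[0,0,0],[0,0,0],[0,0,0],[0,0,0]], gripper=[-0.1,-0.1,-0.1,-0.1])

```text
time_s: 39.92
eef_pos: [418.2, 295.6, 189.7]
ee_rot: [-0.436, 0.334, 0.816, 0.178]
force: [0.2, 0.5, 0.4]
grip_width: 0.55
grip_force: 0.0
```

```bash
python3 - <<'E'
from h import *
img,k,mm=cap('scene','s13')
hsv=cv2.cvtColor(img,cv2.COLOR_RGB2HSV); red=((hsv[...,0]<7)|(hsv[...,0]>172))&(hsv[...,1]>140)&(hsv[...,2]>80)
b=[t.tolist() for t in cv2.connectedComponentsWithStats(red.astype(np.uint8))[2][1:] if t[4]>25 and 240<t[0]<350 and t[1]>250]; print(b)
if b and abs(b[0][0]-313)<3 and abs(b[0][1]-322)<3: print(ctrl.finish_job())
E
```

```text
[[313, 322, 21, 38, 529]]
the job is handed in; nothing more can be done
None
```

The job is handed in at about 40 s: both housings present (0 and 1; nest 2 was empty) were turned until their notches were within about 3° of the marks, the bar was closed with its teeth in the notches, both latches were then turned to their stops, and the bottle stands upright on the blue mat; I nudged the right latch slightly while turning a housing, before the bar was down, but it stayed open.

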